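Slide a sample plate out over the tray's edge and load it in the carrier

TASK

The steel sample plate lies sunk in the drying tray, where its sides cannot be gripped: slide it along until one end sticks out well past the tray's open end, and take it there by its two long side edges. Set it down flat and lengthwise, centred on the narrow rest, and let go; then take it again by its middle and lay it, spots up, fully down in the pocket of the carrier. Never let the plate fall, and leave the vial and the marker where they are.

Things in the scene. Friction and masses are not known exactly. Their poses are not given: they have to be found in the camera images.
- plate_center (a point): Centre (half-way up) of the loose sample plate: plain steel, 120 x 54 x 6 mm, about 0.1 kg, its top face covered with a grid of small dark round spots. x runs along its length, y across its width, z up out of the spotted face. End-for-end symmetric.
- tray_mouth (a point): Fixed white drying tray, 230 x 74 mm. Point: middle of the floor edge at its open end, 45 mm above the table; x outward along the slide, z up. Rails 7 mm high, 58 mm apart, along both sides; back wall 7 mm high, inside at x = -222 mm. The plate starts lengthwise between the rails, wholly inside, 34 mm or more clear of the back wall; it tips off if its centre passes x = 0.
- rest_top (a point): The rest, fixed: a narrow block, 64 mm long (x) and 34 mm wide (y) with a dark rubber top, on a foot 100 x 64 x 5 mm. The point is the centre of its flat top, 40 mm above the table. It is narrower than the plate, so that the plate's long sides stay free.
- carrier_floor (a point): Fixed grey carrier, 156 x 84 mm. Point: centre of the pocket floor, 35 mm above the table; x along its length. Pocket 125 x 59 mm; walls 9 mm high, 9 mm thick round its ends only: the side walls are missing from x = -30 to 30 mm, where the floor is a bridge 34 mm wide over a 5 mm foot, so fingers can reach down beside the plate there and nowhere else.
- plate: The same sample plate; origin at the centre of its underside, axes as for its centre.
- vial_a: Bystander: small white vial, 23 mm wide, 43 mm tall; origin at its foot.
- felt_marker: Bystander: marker pen lying on the table, 135 mm long along its y; origin at its underside.

How it is judged:
By the outcome, as a careful person would: the job done as asked, in the order asked, and still so for the second after the job is handed in, with the robot touching nothing.
It also fails if it takes over 72 s, if anything falls off the work surface, if the arm or the gripper's body presses on something with over 40 N, if the wrist force passes 120 N, or if a joint passes its speed limit or range.

ROBOT

A 6-joint arm with a two-finger parallel gripper is mounted at the origin on the work surface; the furniture and walls round the work are solid. World frame = base frame: x ahead of the robot, y to its left, z up, the work surface at z = 0. Lengths are in m, angles in rad, forces in N, time in s.
With the tool pointing down it reaches from about 0.325 to 0.925 m from the base axis. Payload 3.1 kg.
Tool frame: the origin (TCP) lies between the finger pads; the fingertips stand 22 mm ahead of it and the grasp point (between the pads) lies 3 mm ahead of it; z points along the fingers, y is the direction in which the jaws open and shut (so a half turn about z gives the same grasp; the last joint's range is limited). The gripper opens to 85 mm and grips with 20 to 120 N. Pads are 22 mm wide; open, the fingers measure 114 mm over their backs; the gripper's body (76 mm by 85 mm) begins 54 mm behind the grasp point. The pads swing forward as they close: fully open they stand 13 mm farther back than shut.
Start: joints at [-1.317, 0.217, 1.613, -0, 1.311, -0.112], TCP at [0.224, -0.584, 0.253] pointing down, gripper open.
Joint ranges: [-2.75, 2.75], [-0.78, 2.1], [0.31, 2.55], [-1.13, 4.27], [0.13, 2.63], [-2.58, 2.58]. Speed limits (rad/s): [2.79, 2.79, 3.14, 3.14, 3.14, 3.14].

INTERFACE

Orientations are given as a unit quaternion [w, x, y, z].
In Python, from cell import state, read_camera, camera_params, hand_in, spot_in gives the robot as it stands.
- The arm moves only by the tool jog_arm, never from a script. Its arguments are lists of equal length, an entry for each row: "translation": the shift along the tool's x, y, z in cm, a list of three; "twist": the turn about the tool's z in rad. In form: {"translation": [[tx, ty, tz], ...], "twist": [twist, ...]}. A call has exactly 8 rows; each row shifts and turns the pose as measured when the row begins, along the tool's axes as they then stand; what a row does not reach is not made up. A row lasts 1/12 s, in which the tool goes at most 41.7 mm and 7.16 degrees, less where a joint would pass 70% of its speed; a pose out of reach is approached as far as the arm can. A call is refused whole if a number of a shift passes 4.17 or a number of a turn 0.125, either way. A call with a gripper value outside its range is refused whole. "fingers" is the opening, from 0 (shut) to 1 (fully open), set as the call begins (left out, the last holds). The fingers move at their own pace and stop on an object; the grip force is fixed at half the most. Time passes only in rows, so rows that do not move let the fingers close, or fill a call up. It gives the time, the measured TCP pose, the force and the opening at its end, in the units of the state.
- state(): the state, without advancing time (a new reading comes with each control period).
- read_camera(name): name is "scene" or "top" or "wrist"; returns (picture, depth): 420x560x3 uint8, blue, green, red; 420x560 float32, m along the optical axis (not along the pixel's ray), 0 where there is no reading.
- camera_params(name): a dict with "vfov" (degrees; the focal length in pixels is half the picture's height over the tangent of half this angle, whatever the lens; pixels are square), "cx", "cy" (the principal point, pixels), "dist" ([k1, k2, p1, p2, k3] as OpenCV has them; the pictures are not rectified), "view" (4x4, takes a point from world to camera coordinates); the wrist camera has in their place "mount" (4x4, takes a point from camera to tool coordinates, whose origin is the TCP and whose axes are the flange's). Camera axes: x right, y down, z forward; pixel columns grow to the right and rows downward; lengths in m; the calibration is good to about 2 mm. A picture is of the moment at which its call begins: read the wrist's pose just before it. camera_params takes no time and is no camera call.
- hand_in(): hands the job in, once; it reports no verdict.
Trained networks look in the newest picture that a camera, given by its name, has taken for a name from the list of things; names that differ only in an ending like _2 or _b are one class to them, and where a whole thing is asked for, a point or a joint stands for the part that bears it (a point fixed in the world has none). Each returns a list of dicts, best first, with "score" (0 to 1); they miss things now and then, are a little off and sometimes report something else, mostly with a low value. They report only what shows in the picture. A call takes as long as a camera call.
- spot_in(label, camera): "bbox" ([left, top, width, height] in pixels, round what is visible of it).
The state is a dict: "t": time; "joint_positions": joint angles; "qd": joint speeds; "joint_torque": joint torques, N m; "tcp_pos": TCP position; "orientation": TCP orientation; "force": force on the tool from outside, world axes, zero at the start; "wrist_torque": the same for the moment, N m; "finger_gap": opening from 0.0 (shut) to 1.0 (fully open).
Only numpy, scipy, OpenCV 4.12 (cv2) and the standard library are available. Lean on these libraries where they do the work, as an engineer would, in place of code of your own. Each camera call takes 0.05 s, during which the arm holds its last target. There are 200 camera calls.

## Working session

There is one attempt and no reset: what is moved stays moved. The work goes in short steps, Python scripts to look and compute and a tool call to move; the robot and the scene stay as the last step left them, time stands still between calls to the robot, and variables do not carry over. Pictures are saved under pics/ and viewed, about 8 in all and at most 12, crops included, and the job is handed in when it is done.

Besides the shell and the picture viewer there is one more tool, called after "Request:" by a JSON object that holds its "api" and its "payload". jog_arm: Moves the arm, as the interface text tells. Its arguments: {"type":"object","properties":{"translation":{"type":"array"},"twist":{"type":"array"},"fingers":{"type":"number"}},"required":["translation","twist"]}

```bash
ls; mkdir -p pics; cat > h.py <<'E'
import numpy as np, cv2, json
from cell import *
from scipy.spatial.transform import Rotation as R
def K(p,h=420):
    f=h/2/np.tan(np.radians(p["vfov"])/2); return np.array([[f,0,p["cx"]],[0,f,p["cy"]],[0,0,1.]])
def pose(s=None):
    s=s or state(); q=np.array(s["orientation"]); T=np.eye(4); T[:3,:3]=R.from_quat(q[[1,2,3,0]]).as_matrix(); T[:3,3]=s["tcp_pos"]; return T
def c2w(name,s=None):
    p=camera_params(name)
    return pose(s)@np.array(p["mount"]) if name=="wrist" else np.linalg.inv(np.array(p["view"]))
def cloud(name,depth,M):
    p=camera_params(name); v,u=np.mgrid[0:420,0:560]
    n=cv2.undistortPoints(np.stack([u.ravel(),v.ravel()],1).astype(np.float64)[:,None],K(p),np.array(p["dist"])).reshape(420,560,2)
    c=np.dstack([n*depth[...,None],depth]); return c@M[:3,:3].T+M[:3,3]
def proj(name,P,M):
    p=camera_params(name); W=np.linalg.inv(M); r=cv2.Rodrigues(W[:3,:3])[0]
    return cv2.projectPoints(np.array(P,float).reshape(-1,1,3),r,W[:3,3],K(p),np.array(p["dist"]))[0].reshape(-1,2)
E
python3 - <<'E'
from h import *
s=state(); print(s)
im={}
for n in ["top","scene"]:
    im[n],d=read_camera(n); M=c2w(n); C=cloud(n,d,M); np.savez(f"{n}0.npz",im=im[n],C=C,d=d)
    cv2.imwrite(f"pics/{n}0.png",im[n]); print(n,np.round(M,3).tolist())
    for l in ["plate_center","tray_mouth","rest_top","carrier_floor","vial_a","felt_marker"]:
        for r in spot_in(l,n)[:2]:
            x,y,w,h=map(int,r["bbox"]); c=C[y+h//2,x+w//2]; print(n,l,round(r["score"],2),(x,y,w,h),np.round(c,3))
print({k:v for k,v in camera_params("wrist").items()})
E
```

```text
pics
{'t': 0.0, 'joint_positions': array([-1.31723352e+00,  2.17737917e-01,  1.61493685e+00, -2.37461913e-05,
        1.31129938e+00, -1.12160659e-01]), 'qd': array([-3.16639592e-04,  6.18551277e-04,  6.34203497e-06, -3.58403519e-04,
        1.41971249e-03, -1.85151973e-04]), 'joint_torque': array([-3.32251466e-04, -3.96845734e+01, -3.03853083e+01, -2.35389025e-04,
        9.68398468e-03, -2.03841903e-07]), 'tcp_pos': array([ 0.22336003, -0.58290592,  0.25197687]), 'orientation': array([-1.18695814e-03,  9.83326076e-01,  1.81847216e-01, -9.55599952e-05]), 'force': array([-0.0027536 ,  0.05320947, -0.46250786]), 'wrist_torque': array([ 0.01435507, -0.01501704, -0.01077473]), 'finger_gap': 1.0004233351472243}
top [[-0.024, -0.987, 0.157, 0.229], [-0.999, 0.028, 0.026, -0.024], [-0.03, -0.156, -0.987, 1.044], [0.0, 0.0, 0.0, 1.0]]
top plate_center 0.91 (157, 177, 49, 29) [0.45  0.236 0.052]
top tray_mouth 0.87 (130, 171, 96, 47) [0.443 0.243 0.051]
top rest_top 0.9 (384, 179, 28, 36) [ 0.421 -0.306  0.039]
top carrier_floor 0.93 (292, 166, 32, 58) [ 0.434 -0.082  0.034]
top vial_a 0.41 
[... 419 characters left out ...]
ne carrier_floor 0.73 (272, 190, 68, 61) [ 0.424 -0.102  0.036]
scene felt_marker 0.59 (169, 194, 34, 20) [0.311 0.169 0.015]
scene felt_marker 0.36 (197, 144, 32, 21) [0.459 0.215 0.052]
{'vfov': 59.61659146350556, 'cx': 281.20029621600867, 'cy': 200.93787928540672, 'dist': array([-0.03309079,  0.        ,  0.        ,  0.        ,  0.        ]), 'mount': array([[ 2.26097424e-04, -9.54922234e-01, -2.96855984e-01,
         7.61656821e-02],
       [ 9.99999788e-01,  3.97303518e-04, -5.16400527e-04,
        -5.19052451e-04],
       [ 6.11064272e-04, -2.96855805e-01,  9.54922121e-01,
        -1.19867872e-01],
       [ 0.00000000e+00,  0.00000000e+00,  0.00000000e+00,
         1.00000000e+00]])}
```

View pics/top0.png

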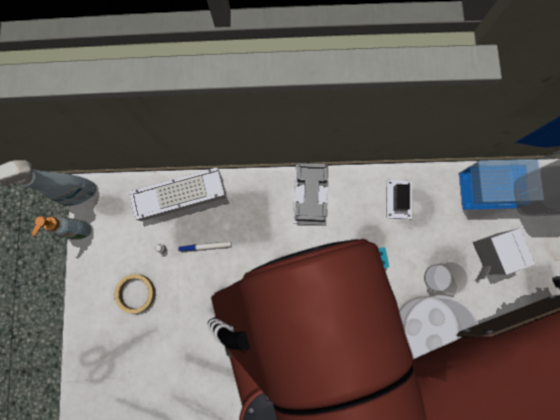

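View pics/scene0.png

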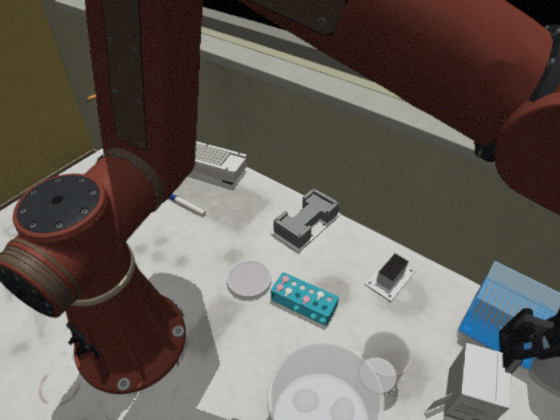

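The top view shows the tray at about (178,194), with the plate inside it. The carrier is at (312,194), the rest at (400,198), the marker at (205,246) and the vial at (160,249). The scene view shows the tray's open end towards -y. I'll fit the poses from the top cloud next.

```bash
python3 - <<'E'
from h import *
D=np.load("top0.npz"); C=D["C"]; im=D["im"]
def rect(lo,hi,box):
    x,y,w,h=box; P=C[y:y+h,x:x+w].reshape(-1,3); P=P[(P[:,2]>lo)&(P[:,2]<hi)]
    r=cv2.minAreaRect(P[:,:2].astype(np.float32)); return np.round(r[0],4),np.round(r[1],4),round(r[2],1),len(P),np.round(np.median(P[:,2]),4)
print("tray",rect(.035,.07,(120,160,115,65)))
print("carrier",rect(.025,.06,(286,158,50,72)))
print("rest",rect(.03,.06,(380,170,40,55)))
print("restfoot",rect(.003,.06,(380,170,40,55)))
print("marker",rect(.008,.03,(170,234,70,24)))
print("vial",rect(.02,.06,(148,240,24,18)))
V=C.reshape(-1,3)
for x in (.48,.5,.52,.54,.56,.6):
    m=(abs(V[:,0]-x)<.01)&(abs(V[:,1])<.4); print(x,np.round(np.percentile(V[m][:,2],[5,50,95]),3) if m.any() else None)
a=cv2.resize(im[150:270,110:430],None,fx=2.5,fy=2.5,interpolation=cv2.INTER_CUBIC); cv2.imwrite("pics/c1.png",a)
E
```

```text
tray (array([0.4452, 0.248 ]), array([0.0756, 0.2317]), 14.2, 2790, np.float64(0.0505))
carrier (array([ 0.4422, -0.0889]), array([0.0768, 0.1436]), 85.4, 1361, np.float64(0.0367))
rest (array([ 0.4228, -0.3168]), array([0.0344, 0.0643]), 85.4, 383, np.float64(0.0405))
restfoot (array([ 0.43, -0.32]), array([0.1009, 0.1432]), 86.2, 1070, np.float64(0.0075))
marker (array([0.3034, 0.1838]), array([0.0357, 0.1366]), 3.5, 303, np.float64(0.0143))
vial (array([0.3103, 0.2924]), array([0.0184, 0.021 ]), 83.1, 75, np.float64(0.0378))
0.48 [-0.002  0.002  0.052]
0.5 [-0.002  0.001  0.047]
0.52 [-0.002  0.001  0.006]
0.54 None
0.56 None
0.6 None
```

View pics/c1.png

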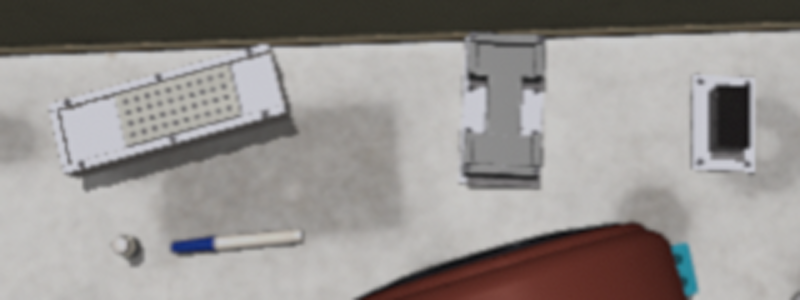

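The tray's back wall is on the left, at crop column 60, and its open end on the right, at (285,90), facing -y. The plate covers columns 120–240, leaving about 45 mm behind it for closed fingers. I'll write a row planner and go above the tray.

```bash
cat >> h.py <<'E'
def yaw(T=None):
    T=pose() if T is None else T; return np.arctan2(T[1,0],T[0,0])
def plan(way,step=4.1,start=None):
    """way: list of (x,y,z,yawdeg); prints rows [tx,ty,tz] cm & twist, in chunks of 8"""
    T=pose(); p=T[:3,3].copy(); a=yaw(T); rows=[];tw=[]
    for x,y,z,yd in way:
        q=np.array([x,y,z]); da=(np.radians(yd)-a+np.pi)%(2*np.pi)-np.pi
        n=int(max(np.ceil(np.linalg.norm(q-p)*100/step-1e-6),np.ceil(abs(da)/.12-1e-6),1)); d=(q-p)/n
        for i in range(n):
            c,s=np.cos(a),np.sin(a)
            rows.append([round(float(v)*100,2) for v in (c*d[0]+s*d[1], s*d[0]-c*d[1], -d[2])]); tw.append(round(float(-da/n),3)); a+=da/n
        p=q
    while len(rows)%8: rows.append([0,0,0]); tw.append(0)
    for i in range(0,len(rows),8): print(json.dumps({"translation":rows[i:i+8],"twist":tw[i:i+8]}))
E
python3 - <<'E'
from h import *
print(np.degrees(yaw()))
plan([(.40,-.35,.25,40),(.445,.0,.22,90),(.44,.245,.20,104.2)])
E
```

```text
20.958332757953162
{"translation": [[3.1, -1.94, 0.04], [3.18, -1.81, 0.04], [3.25, -1.67, 0.04], [3.32, -1.54, 0.04], [3.38, -1.4, 0.04], [3.44, -1.26, 0.04], [3.49, -1.11, 0.04], [3.53, -0.97, 0.04]], "twist": [-0.042, -0.042, -0.042, -0.042, -0.042, -0.042, -0.042, -0.042]}
{"translation": [[2.88, -2.66, 0.33], [3.13, -2.37, 0.33], [3.34, -2.05, 0.33], [3.52, -1.72, 0.33], [3.67, -1.37, 0.33], [3.79, -1.01, 0.33], [3.87, -0.64, 0.33], [3.91, -0.26, 0.33]], "twist": [-0.097, -0.097, -0.097, -0.097, -0.097, -0.097, -0.097, -0.097]}
{"translation": [[3.92, 0.12, 0.33], [4.08, -0.08, 0.33], [4.08, 0.09, 0.33], [4.08, 0.25, 0.33], [4.06, 0.42, 0.33], [4.04, 0.59, 0.33], [4.01, 0.76, 0.33], [0, 0, 0]], "twist": [-0.097, -0.041, -0.041, -0.041, -0.041, -0.041, -0.041, 0]}
```

Request:
{"api": "jog_arm", "payload": {"translation": [[3.1,-1.9,0],[3.2,-1.8,0],[3.25,-1.7,0],[3.3,-1.5,0],[3.4,-1.4,0],[3.4,-1.3,0],[3.5,-1.1,0],[3.5,-1.0,0]], "twist": [-0.042,-0.042,-0.042,-0.042,-0.042,-0.042,-0.042,-0.042], "fingers": 0}}

```text
t: 1.37
tcp_pos: [0.4002, -0.3481, 0.2533]
orientation: [0.004, 0.939, 0.344, -0.001]
force: [0.3, 0.3, 0.3]
finger_gap: 0.0
```

Request:
{"api": "jog_arm", "payload": {"translation": [[2.9,-2.7,0.3],[3.1,-2.4,0.3],[3.3,-2.1,0.3],[3.5,-1.7,0.3],[3.7,-1.4,0.3],[3.8,-1.0,0.3],[3.9,-0.6,0.3],[3.9,-0.3,0.3]], "twist": [-0.097,-0.097,-0.097,-0.097,-0.097,-0.097,-0.097,-0.097]}}

```text
t: 2.03
tcp_pos: [0.4373, -0.0235, 0.2295]
orientation: [0.01, 0.727, 0.687, 0.0]
force: [1.2, -0.3, 0.9]
finger_gap: 0.003
```

Request:
{"api": "jog_arm", "payload": {"translation": [[3.9,0.1,0.3],[4.1,-0.1,0.3],[4.1,0.1,0.3],[4.1,0.25,0.3],[4.05,0.4,0.3],[4.05,0.6,0.3],[4.0,0.75,0.3],[0,0,0]], "twist": [-0.097,-0.041,-0.041,-0.041,-0.041,-0.041,-0.041,0]}}

```text
t: 2.7
tcp_pos: [0.4211, 0.2721, 0.2078]
orientation: [0.013, 0.587, 0.809, 0.004]
force: [-0.3, -0.7, -0.1]
finger_gap: 0.0
```

```bash
python3 - <<'E'
s=open('h.py').read()
s=s.replace("T=pose(); p=T[:3,3].copy(); a=yaw(T); rows=[];tw=[]","T=pose(); p=T[:3,3].copy(); a=yaw(T); rows=[];tw=[]; Rm=T[:3,:3]")
s=s.replace("for v in (c*d[0]+s*d[1], s*d[0]-c*d[1], -d[2])]); tw.append(round(float(-da/n),3)); a+=da/n","for v in Rm.T@d]); tw.append(round(float(-da/n),3)); a+=da/n; Rm=Rm@R.from_euler('z',-da/n).as_matrix()").replace("            c,s=np.cos(a),np.sin(a)\n","")
s+='''
def look(tag,labels=()):
    s=state(); im,d=read_camera("wrist"); M=c2w("wrist",s); C=cloud("wrist",d,M); np.savez(tag+".npz",im=im,C=C,d=d,M=M); cv2.imwrite(f"pics/{tag}.png",im)
    T=pose(s); print("tcp",np.round(T[:3,3],4),"yaw",round(np.degrees(yaw(T)),2),"toolz",np.round(T[:3,2],3))
    for l in labels:
        for r in spot_in(l,"wrist")[:2]: print(l,round(r["score"],2),np.round(r["bbox"]))
    return im,C,M
'''
open('h.py','w').write(s)
E
python3 - <<'E'
from h import *
im,C,M=look("w1",["plate_center","tray_mouth"])
P=C.reshape(-1,3)
u=np.array([.245,-.969]);print(np.histogram(P[:,2],bins=np.arange(-.01,.07,.002)))
E
```

```text
tcp [0.4211 0.2721 0.2078] yaw 108.03 toolz [ 0.026 -0.008 -1.   ]
plate_center 0.78 [264. 160.  73. 128.]
(array([  230,   228,   222,  4395, 81389, 17455,   381,   374,   430,
         551,   698,  1237,  1139,   324,   294,   336,  1169,   829,
         241,   282,   240,   173,   164,   175,   163,   343,  2547,
        4266,   328,  3308,  8162,   740,   102,   105,    96,    86,
          89,    67,    70]), array([-0.01 , -0.008, -0.006, -0.004, -0.002,  0.   ,  0.002,  0.004,
        0.006,  0.008,  0.01 ,  0.012,  0.014,  0.016,  0.018,  0.02 ,
        0.022,  0.024,  0.026,  0.028,  0.03 ,  0.032,  0.034,  0.036,
        0.038,  0.04 ,  0.042,  0.044,  0.046,  0.048,  0.05 ,  0.052,
        0.054,  0.056,  0.058,  0.06 ,  0.062,  0.064,  0.066,  0.068]))
```

View pics/w1.png

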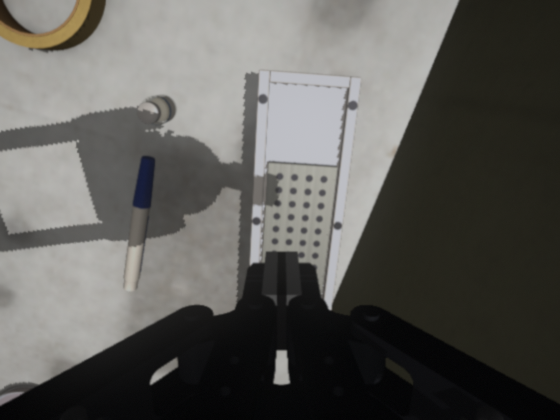

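The wrist view shows the plate's rear edge running from (267,161) to (339,165). The back wall's inside is near row 85, and the closed fingers are at (282,260). Now I'll measure the tray frame and the plate's rear edge.

```bash
python3 - <<'E'
from h import *
D=np.load("w1.npz"); C=D["C"]; im=D["im"]
S=C[60:250,235:375].reshape(-1,3); m=(S[:,2]>.038)&(S[:,2]<.058); S=S[m]
r=cv2.minAreaRect(S[:,:2].astype(np.float32)); print(r)
box=cv2.boxPoints(r)
a=np.radians(104.2)
for (sz,ang) in ((r[1],r[2]),): 
    a=np.radians(ang+(0 if sz[0]>sz[1] else 90)); 
b=np.array([np.cos(a),np.sin(a)]); b=b if b[1]>0 else -b   # toward back
n=np.array([-b[1],b[0]]); c=np.array(r[0])
W=C[...,:2]-c; L=W@b; N=W@n
print("inward yaw",np.degrees(np.arctan2(b[1],b[0])))
Sx=(S[:,:2]-c)@b; print("back outer",Sx.max(), np.percentile(Sx,99.5), 'width',min(r[1]))
mouth=c+b*(np.percentile(Sx,99.7)-.230); print("mouth",mouth)
# rear edge pixels
for u in (275,290,305,320,335):
    col=C[100:230,u]; g=cv2.cvtColor(im,cv2.COLOR_BGR2GRAY)[100:230,u].astype(int)
    k=np.argmin(np.diff(g)[45:75])+45; print(u,100+k, np.round(L[100+k,u]-np.percentile(Sx,99.7)+.230-.0,4)-.230, np.round(col[k],4), g[k-3:k+5])
print("plate top z",np.median(C[180:240,285:320,2]),"floor z",np.median(C[110:150,285:325,2]))
E
```

```text
((0.43608689308166504, 0.2901232838630676), (0.0743648111820221, 0.14396034181118011), 14.064225196838379)
inward yaw 104.06422519683838
back outer 0.07198019496426454 0.07135702089314609 width 0.0743648111820221
mouth [0.47457756 0.13647958]
275 160 -0.066 [0.4141 0.2904 0.0445] [189 189 187 172 134 108 130 152]
290 161 -0.0663 [0.4256 0.293  0.0432] [190 190 188 176 141 115 135 156]
305 162 -0.06620000000000001 [0.437  0.296  0.0441] [191 190 188 172 132 111 136 160]
320 163 -0.0663 [0.4486 0.2988 0.0437] [191 191 190 178 146 116 135 159]
335 164 -0.0663 [0.4602 0.3016 0.0436] [190 188 185 175 142 115 134 159]
plate top z 0.0501308809100072 floor z 0.04428688853282853
```

```bash
python3 - <<'E'
from h import *
plan([(.4284,.3179,.15,104.1),(.4284,.3179,.074,104.1)],step=3.9)
E
```

```text
{"translation": [[2.42, 1.02, 2.86], [2.45, 0.95, 2.86], [0.07, -0.08, 3.8], [0.07, -0.08, 3.8], [0, 0, 0], [0, 0, 0], [0, 0, 0], [0, 0, 0]], "twist": [0.031, 0.031, -0.0, -0.0, 0, 0, 0, 0]}
```

Request:
{"api": "jog_arm", "payload": {"translation": [[2.4,1.0,2.8],[2.4,0.9,2.8],[0.1,-0.1,2],[0,0,1],[0,0,0],[0,0,0],[0,0,0],[0,0,0]], "twist": [0.031,0.031,0,0,0,0,0,0]}}

```text
t: 3.52
tcp_pos: [0.4361, 0.3092, 0.1247]
orientation: [0.018, 0.623, 0.782, 0.006]
force: [0.0, -0.5, 0.8]
finger_gap: -0.001
```

```bash
python3 - <<'E'
from h import *
T=pose(); m=np.array([.474,.1365]); b=np.array([-.2436,.9699]); d=T[:2,3]-m
print(T[:3,3],np.degrees(yaw()),"along",d@b,"across",d@np.array([-b[1],b[0]]))
plan([(.4284,.3179,.0695,104.1)],step=1.5)
E
```

```text
[0.43608044 0.3092044  0.12467386] 102.89880593252333 along 0.17674320125285145 across -0.0052926150396958
{"translation": [[0.28, -0.18, 1.37], [0.28, -0.18, 1.37], [0.28, -0.18, 1.37], [0.29, -0.18, 1.37], [0, 0, 0], [0, 0, 0], [0, 0, 0], [0, 0, 0]], "twist": [-0.005, -0.005, -0.005, -0.005, 0, 0, 0, 0]}
```

Request:
{"api": "jog_arm", "payload": {"translation": [[0.5,-0.3,0.4],[0.4,-0.2,0.6],[0.2,-0.1,1],[0.1,-0.1,1],[0,0,1],[0,0,0.7],[0,0,0.4],[0,0,0]], "twist": [-0.01,-0.01,0,0,0,0,0,0]}}

```text
t: 4.18
tcp_pos: [0.4296, 0.3201, 0.0715]
orientation: [0.019, 0.615, 0.789, 0.009]
force: [0.2, 1.1, -0.6]
finger_gap: -0.001
```

```bash
cat >> h.py <<'E'
m0=np.array([.474,.1365]); b0=np.array([-.2436,.9699]); n0=np.array([-b0[1],b0[0]])
def tr():
    s=state(); T=pose(s); d=T[:2,3]-m0
    print(np.round(T[:3,3],4),"yaw",round(np.degrees(yaw()),2),"along",round(-d@b0,4),"across",round(d@n0,4),"toolz",np.round(T[:3,2],3),"F",np.round(s["force"],1),"gap",round(s["finger_gap"],3),"t",s["t"])
E
python3 - <<'E'
from h import *
tr()
plan([(.4284,.3179,.0695,104.1)],step=1.5)
E
```

```text
[0.4296 0.3201 0.0715] yaw 104.12 along -0.1889 across -0.0016 toolz [ 0.042 -0.01  -0.999] F [ 0.2  1.1 -0.6] gap -0.001 t 4.1833
{"translation": [[-0.18, -0.18, 0.2], [0, 0, 0], [0, 0, 0], [0, 0, 0], [0, 0, 0], [0, 0, 0], [0, 0, 0], [0, 0, 0]], "twist": [0.0, 0, 0, 0, 0, 0, 0, 0]}
```

```bash
python3 - <<'E'
from h import *
q=m0+b0*.130; plan([(*q,.0690,104.1)],step=.75)
E
```

```text
{"translation": [[-0.74, -0.02, 0.05], [-0.74, -0.02, 0.05], [-0.74, -0.02, 0.05], [-0.74, -0.02, 0.05], [-0.74, -0.02, 0.05], [-0.74, -0.02, 0.05], [-0.74, -0.02, 0.05], [-0.74, -0.02, 0.05]], "twist": [0.0, 0.0, 0.0, 0.0, 0.0, 0.0, 0.0, 0.0]}
```

Request:
{"api": "jog_arm", "payload": {"translation": [[-0.7,-0.05,0.15],[-0.75,-0.05,0.05],[-0.75,0,0.03],[-0.75,0,0.03],[-0.75,0,0.03],[-0.75,0,0.03],[-0.75,0,0.03],[-0.7,0,0.03]], "twist": [0,0,0,0,0,0,0,0]}}

```text
t: 4.85
tcp_pos: [0.4451, 0.2576, 0.0692]
orientation: [0.02, 0.614, 0.789, 0.01]
force: [-0.5, 0.9, -1.0]
finger_gap: 0.001
```

```bash
python3 - <<'E'
from h import *
tr()
q=m0+b0*.085; plan([(*q,.0690,104.1)],step=.75)
E
```

```text
[0.4451 0.2576 0.0692] yaw 104.13 along -0.1245 across -0.0015 toolz [ 0.043 -0.008 -0.999] F [-0.5  0.9 -1. ] gap 0.001 t 4.85
{"translation": [[-0.66, -0.03, 0.01], [-0.66, -0.03, 0.01], [-0.66, -0.03, 0.01], [-0.66, -0.03, 0.01], [-0.66, -0.03, 0.01], [-0.66, -0.03, 0.01], [0, 0, 0], [0, 0, 0]], "twist": [0.0, 0.0, 0.0, 0.0, 0.0, 0.0, 0, 0]}
```

Request:
{"api": "jog_arm", "payload": {"translation": [[-0.7,-0.03,0.01],[-0.7,-0.03,0.01],[-0.6,-0.03,0.01],[-0.5,0,0],[-0.4,0,0],[-0.3,0,0],[-0.2,0,0],[0,0,0]], "twist": [0,0,0,0,0,0,0,0]}}

```text
t: 5.52
tcp_pos: [0.4539, 0.2189, 0.0698]
orientation: [0.02, 0.615, 0.788, 0.01]
force: [0.6, 0.2, -0.0]
finger_gap: 0.0
```

```bash
python3 - <<'E'
from h import *
tr()
im,d=read_camera("top"); C=cloud("top",d,c2w("top")); np.savez("top1.npz",im=im,C=C)
cv2.imwrite("pics/t1.png",cv2.resize(im[150:270,110:310],None,fx=3.5,fy=3.5,interpolation=cv2.INTER_CUBIC))
print(spot_in("plate_center","top")[:2])
E
```

```text
[0.4539 0.2189 0.0698] yaw 103.98 along -0.0848 across -0.0006 toolz [ 0.044 -0.009 -0.999] F [ 0.6  0.2 -0. ] gap 0.0 t 5.5167
[{'bbox': [191.1, 169.2, 50.2, 28.4], 'score': 0.68}]
```

View pics/t1.png

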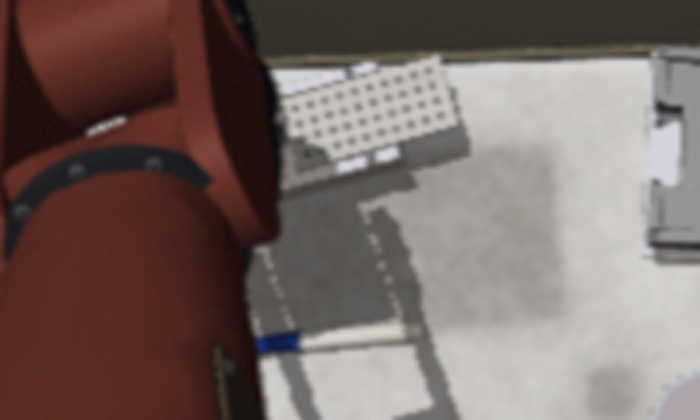

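The crop shows the plate sticking out past the tray mouth, with its far end near (450,90). I'll measure where that end is.

```bash
python3 - <<'E'
from h import *
C=np.load("top1.npz")["C"]; S=C[160:205,185:250].reshape(-1,3); S=S[(S[:,2]>.044)&(S[:,2]<.058)]
d=S[:,:2]-m0; L=-d@b0; N=d@n0
for k in (-.02,-.01,0,.01,.02):
    m=abs(N-k)<.005; print(k,L[m].max())
m=L>.012; print("across range beyond mouth",N[m].min(),N[m].max())
tr()
# retreat: up, then move out past the mouth
T=pose(); q=m0-b0*.022
plan([(*T[:2,3],.13,104),(*q,.13,104.1)],step=3)
E
```

```text
-0.02 0.04652581871049633
-0.01 0.04658490659047635
0 0.04619995680355247
0.01 0.04670913533683676
0.02 0.04664347615925526
across range beyond mouth -0.02799178882484633 0.02649024177088726
[0.4539 0.2192 0.0699] yaw 103.99 along -0.0851 across -0.0006 toolz [ 0.044 -0.009 -0.999] F [-0.2  0.  -1.1] gap -0.001 t 5.6167
{"translation": [[-0.04, 0.08, -2.0], [-0.04, 0.08, -2.0], [-0.04, 0.08, -2.0], [-2.68, -0.01, 0.05], [-2.68, -0.01, 0.05], [-2.68, -0.02, 0.05], [-2.68, -0.02, 0.05], [0, 0, 0]], "twist": [-0.0, -0.0, -0.0, -0.0, -0.0, -0.0, -0.0, 0]}
```

Request:
{"api": "jog_arm", "payload": {"translation": [[0.15,0.1,-1],[0,0.1,-2],[0,0.1,-2],[-2.5,0,-2],[-2.7,0,0],[-2.7,0,0],[-2.4,0,0],[0,0,0]], "twist": [0,0,0,0,0,0,0,0], "fingers": 1}}

```text
t: 6.28
tcp_pos: [0.4807, 0.1225, 0.1513]
orientation: [0.022, 0.611, 0.791, 0.011]
force: [0.2, 0.4, 0.9]
finger_gap: 0.998
```

```bash
python3 - <<'E'
from h import *
tr()
im,C,M=look("w2",["plate_center"])
q=m0-b0*.022
plan([(*q,.09,104.1)],step=3)
E
```

```text
[0.4807 0.1225 0.1513] yaw 104.58 along 0.0152 across -0.0031 toolz [ 0.049 -0.009 -0.999] F [0.2 0.4 0.9] gap 0.998 t 6.2833
tcp [0.4807 0.1225 0.1513] yaw 104.58 toolz [ 0.049 -0.009 -0.999]
plate_center 0.71 [224.  61.  96. 190.]
{"translation": [[-0.27, -0.19, 2.03], [-0.27, -0.19, 2.03], [-0.27, -0.19, 2.03], [0, 0, 0], [0, 0, 0], [0, 0, 0], [0, 0, 0], [0, 0, 0]], "twist": [0.003, 0.003, 0.003, 0, 0, 0, 0, 0]}
```

Request:
{"api": "jog_arm", "payload": {"translation": [[0,0,-4],[0,0,-4],[0,0,0],[0,0,0],[0,0,0],[0,0,0],[0,0,0],[0,0,0]], "twist": [0,0,0,0,0,0,0,0]}}

```text
t: 7.05
tcp_pos: [0.4702, 0.1319, 0.2291]
orientation: [0.016, 0.608, 0.794, 0.009]
force: [0.4, -0.1, -0.4]
finger_gap: 1.002
```

```bash
python3 - <<'E'
from h import *
tr(); print(np.round(state()["joint_positions"],3))
E
```

```text
[0.4702 0.1319 0.2291] yaw 105.05 along 0.0035 across 0.0048 toolz [ 0.036 -0.005 -0.999] F [ 0.4 -0.1 -0.4] gap 1.002 t 7.05
[ 0.135 -0.077  1.973 -0.011  1.211 -0.124]
```

Request:
{"api": "jog_arm", "payload": {"translation": [[0,0,4],[0,0,4],[0,0,0],[0,0,0],[0,0,0],[0,0,0],[0,0,0],[0,0,0]], "twist": [0,0,0,0,0,0,0,0]}}

```text
t: 7.72
tcp_pos: [0.4748, 0.1323, 0.1497]
orientation: [0.016, 0.608, 0.794, 0.01]
force: [1.3, -0.7, 0.5]
finger_gap: 0.997
```

```bash
python3 - <<'E'
from h import *
tr(); print(np.round(state()["joint_positions"],3))
E
```

```text
[0.4748 0.1323 0.1497] yaw 105.07 along 0.0043 across 0.0003 toolz [ 0.038 -0.005 -0.999] F [ 1.3 -0.7  0.5] gap 0.997 t 7.7167
[ 0.135  0.032  2.029 -0.011  1.044 -0.123]
```

Request:
{"api": "jog_arm", "payload": {"translation": [[0,0,-4],[0,0,-4],[0,0,0],[0,0,0],[0,0,1.5],[0,0,1.5],[0,0,1.5],[0,0,1.5]], "twist": [0,0,0,0,0,0,0,0]}}

```text
t: 8.38
tcp_pos: [0.4832, 0.1337, 0.1852]
orientation: [0.026, 0.608, 0.793, 0.02]
force: [1.1, -0.3, 0.5]
finger_gap: 1.002
```

```bash
python3 - <<'E'
from h import *
tr(); print(np.round(state()["joint_positions"],3))
q=m0-b0*.022; plan([(*q,.09,104.1)],step=1.4)
E
```

```text
[0.4832 0.1337 0.1852] yaw 105.05 along 0.0049 across -0.0083 toolz [ 0.066 -0.001 -0.998] F [ 1.1 -0.3  0.5] gap 1.002 t 8.3833
[ 0.135 -0.015  2.002 -0.011  1.089 -0.123]
{"translation": [[-0.22, -0.21, 1.35], [-0.22, -0.21, 1.35], [-0.22, -0.21, 1.35], [-0.22, -0.21, 1.35], [-0.22, -0.21, 1.35], [-0.22, -0.21, 1.35], [-0.22, -0.21, 1.35], [0, 0, 0]], "twist": [0.002, 0.002, 0.002, 0.002, 0.002, 0.002, 0.002, 0]}
```

View pics/w2.png

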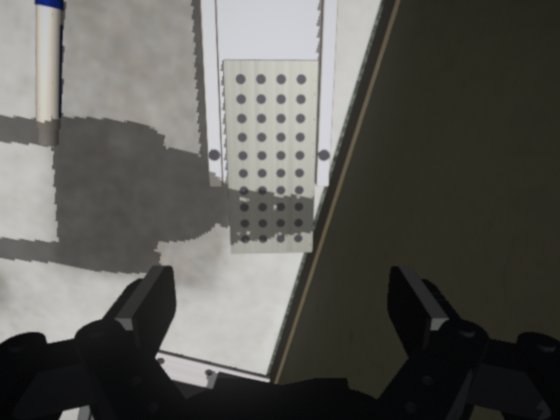

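The picture shows the plate's end at rows 185–252 sticking out of the tray mouth, with open ground between the open fingers on both sides. The tilt seems to depend on how the move is made, so I'll test a slow upward move.

Request:
{"api": "jog_arm", "payload": {"translation": [[0,0,-1.5],[0,0,-1.5],[0,0,-1.5],[0,0,-1.5],[0,0,0],[0,0,0],[0,0,0],[0,0,0]], "twist": [0,0,0,0,0,0,0,0]}}

```text
t: 9.05
tcp_pos: [0.4749, 0.133, 0.2389]
orientation: [0.022, 0.608, 0.793, 0.016]
force: [-0.6, 0.7, -1.5]
finger_gap: 0.997
```

```bash
python3 - <<'E'
from h import *
tr(); print(np.round(state()["joint_positions"],3))
E
```

```text
[0.4749 0.133  0.2389] yaw 105.03 along 0.0036 across 0.0 toolz [ 0.054 -0.002 -0.999] F [-0.6  0.7 -1.5] gap 0.997 t 9.05
[ 0.136 -0.088  1.964 -0.01   1.212 -0.123]
```

Request:
{"api": "jog_arm", "payload": {"translation": [[0,0,4],[0,0,4],[0,0,4],[0,0,0],[0,0,0],[0,0,0],[0,0,0],[0,0,0]], "twist": [0,0,0,0,0,0,0,0]}}

```text
t: 9.72
tcp_pos: [0.484, 0.1331, 0.1179]
orientation: [0.024, 0.608, 0.793, 0.017]
force: [-1.2, -0.9, 0.1]
finger_gap: 0.997
```

```bash
python3 - <<'E'
from h import *
tr(); print(np.round(state()["joint_positions"],3))
q=m0-b0*.022; plan([(*q,.051,104.1)],step=3)
E
```

```text
[0.484  0.1331 0.1179] yaw 105.03 along 0.0058 across -0.0089 toolz [ 0.059 -0.002 -0.998] F [-1.2 -0.9  0.1] gap 0.997 t 9.7167
[ 0.134  0.088  2.04  -0.012  0.954 -0.123]
{"translation": [[-0.5, -0.43, 2.22], [-0.5, -0.43, 2.22], [-0.5, -0.43, 2.22], [0, 0, 0], [0, 0, 0], [0, 0, 0], [0, 0, 0], [0, 0, 0]], "twist": [0.005, 0.005, 0.005, 0, 0, 0, 0, 0]}
```

Request:
{"api": "jog_arm", "payload": {"translation": [[0,-4,0],[0,-4,0],[0,0,0],[0,0,0],[0,0,0],[0,0,0],[0,0,0],[0,0,0]], "twist": [0,0,0,0,0,0,0,0]}}

```text
t: 10.38
tcp_pos: [0.4149, 0.1132, 0.1239]
orientation: [0.033, 0.608, 0.793, 0.026]
force: [0.1, 0.8, 0.3]
finger_gap: 0.999
```

Request:
{"api": "jog_arm", "payload": {"translation": [[0,1.5,-1.5],[0,1.5,-1.5],[0,1.5,-1.5],[0,1.5,-1.5],[0,1,0],[0,1,0],[0,0,0],[0,0,0]], "twist": [0,0,0,0,0,0,0,0]}}

```text
t: 11.05
tcp_pos: [0.4975, 0.1364, 0.1968]
orientation: [0.035, 0.607, 0.793, 0.028]
force: [0.1, 0.2, -0.0]
finger_gap: 0.999
```

Request:
{"api": "jog_arm", "payload": {"translation": [[0,0,-4],[0,0,0],[0,0,-4],[0,0,0],[0,0,0],[0,0,0],[0,0,0],[0,0,0]], "twist": [0,0,0,0,0,0,0,0]}}

```text
t: 11.72
tcp_pos: [0.4853, 0.1353, 0.2683]
orientation: [0.031, 0.607, 0.793, 0.024]
force: [-0.8, -1.1, -0.1]
finger_gap: 1.003
```

Request:
{"api": "jog_arm", "payload": {"translation": [[0,0,4],[0,0,4],[0,0,0],[0,0,0],[0,0,-4],[0,0,-4],[0,0,0],[0,0,0]], "twist": [0,0,0,0,0,0,0,0]}}

```text
t: 12.38
tcp_pos: [0.4842, 0.1351, 0.2705]
orientation: [0.029, 0.607, 0.794, 0.022]
force: [-0.8, -0.1, -0.4]
finger_gap: 0.999
```

Request:
{"api": "jog_arm", "payload": {"translation": [[0,-1,0],[0,-1,0],[0,-1,0],[0,-1,0],[0,-1,0],[0,-1,0],[0,-1,0],[0,-1,0]], "twist": [0,0,0,0,0,0,0,0]}}

```text
t: 13.05
tcp_pos: [0.4056, 0.1136, 0.2704]
orientation: [0.033, 0.607, 0.793, 0.026]
force: [-0.6, 0.3, -0.2]
finger_gap: 0.998
```

Request:
{"api": "jog_arm", "payload": {"translation": [[0,0,0],[0,4,0],[0,4,0],[0,0,0],[0,0,0],[0,0,0],[0,0,0],[0,0,0]], "twist": [0,0,0,0,0,0,0,0]}}

```text
t: 13.72
tcp_pos: [0.477, 0.134, 0.27]
orientation: [0.029, 0.608, 0.794, 0.022]
force: [0.0, -0.1, 0.5]
finger_gap: 1.004
```

Request:
{"api": "jog_arm", "payload": {"translation": [[0,0,-0.5],[0,0,-1.5],[0,0,-3],[0,0,-4],[0,0,0],[0,0,0],[0,0,0],[0,0,0]], "twist": [0,0,0,0,0,0,0,0]}}

```text
t: 14.38
tcp_pos: [0.4654, 0.1331, 0.3674]
orientation: [0.03, 0.608, 0.793, 0.023]
force: [-0.6, 0.2, -0.1]
finger_gap: 1.002
```

Request:
{"api": "jog_arm", "payload": {"translation": [[0,0,4],[0,0,2.5],[0,0,1.5],[0,0,0.7],[0,0,0.3],[0,0,0],[0,0,0],[0,0,0]], "twist": [0,0,0,0,0,0,0,0]}}

```text
t: 15.05
tcp_pos: [0.471, 0.1328, 0.2729]
orientation: [0.03, 0.608, 0.793, 0.023]
force: [-0.1, 0.4, 0.0]
finger_gap: 0.997
```

Request:
{"api": "jog_arm", "payload": {"translation": [[0,0,-4],[0,0,0],[0,0,0],[0,0,0],[0,0,0],[0,0,0],[0,0,0],[0,0,0]], "twist": [0,0,0,0,0,0,0,0]}}

```text
t: 15.72
tcp_pos: [0.4699, 0.1331, 0.3191]
orientation: [0.033, 0.608, 0.793, 0.026]
force: [0.4, 0.2, -0.5]
finger_gap: 1.0
```

Request:
{"api": "jog_arm", "payload": {"translation": [[0,0,0.5],[0,0,1],[0,0,1],[0,0,1],[0,0,0.7],[0,0,0.4],[0,0,0.2],[0,0,0]], "twist": [0,0,0,0,0,0,0,0]}}

```text
t: 16.38
tcp_pos: [0.472, 0.1328, 0.2617]
orientation: [0.03, 0.608, 0.793, 0.023]
force: [-0.1, 0.5, -0.2]
finger_gap: 1.002
```

Request:
{"api": "jog_arm", "payload": {"translation": [[0,-1,4],[0,0,4],[0,0,4],[0,0,0],[0,0,0],[0,0,0],[0,0,0],[0,0,0]], "twist": [0,0,0,0,0,0,0,0]}}

```text
t: 17.05
tcp_pos: [0.4802, 0.1316, 0.149]
orientation: [0.037, 0.607, 0.793, 0.03]
force: [-0.2, -0.8, -0.2]
finger_gap: 1.001
```

Request:
{"api": "jog_arm", "payload": {"translation": [[0,0,-4],[0,0,-4],[0,0,0],[0,0,0],[0,0,0],[0,0,0],[0,0,0],[0,0,0]], "twist": [0,0,0,0,0,0,0,0]}}

```text
t: 17.72
tcp_pos: [0.4775, 0.1322, 0.2426]
orientation: [0.044, 0.607, 0.793, 0.037]
force: [1.0, -0.4, 1.6]
finger_gap: 1.0
```

Request:
{"api": "jog_arm", "payload": {"translation": [[0,0,4],[0,0,4],[0,0,0],[0,0,0],[0,0,0],[0,0,0],[0,0,0],[0,0,0]], "twist": [0,0,0,0,0,0,0,0]}}

```text
t: 18.38
tcp_pos: [0.4883, 0.133, 0.1638]
orientation: [0.045, 0.607, 0.793, 0.038]
force: [-0.4, 1.0, 0.3]
finger_gap: 1.001
```

Request:
{"api": "jog_arm", "payload": {"translation": [[0,0,-4],[0,0,-4],[0,0,0],[0,0,0],[0,0,0],[0,0,0],[0,0,0],[0,0,0]], "twist": [0,0,0,0,0,0,0,0]}}

```text
t: 19.05
tcp_pos: [0.4804, 0.1329, 0.2518]
orientation: [0.048, 0.607, 0.792, 0.041]
force: [-0.8, 0.4, 0.3]
finger_gap: 0.998
```

Request:
{"api": "jog_arm", "payload": {"translation": [[0,-2,0],[0,0,0],[0,-2,0],[0,0,0],[0,-2,0],[0,0,0],[0,0,0],[0,0,0]], "twist": [0,0,0,0,0,0,0,0]}}

```text
t: 19.72
tcp_pos: [0.4199, 0.1166, 0.2366]
orientation: [0.044, 0.607, 0.793, 0.037]
force: [0.2, -1.3, -0.3]
finger_gap: 1.0
```

Request:
{"api": "jog_arm", "payload": {"translation": [[0,3,0],[0,3,0],[0,0,0],[0,0,0],[0,0,0],[0,0,0],[0,0,0],[0,0,0]], "twist": [0,0,0,0,0,0,0,0]}}

```text
t: 20.38
tcp_pos: [0.4804, 0.1331, 0.2413]
orientation: [0.043, 0.607, 0.792, 0.037]
force: [0.2, 0.6, -0.1]
finger_gap: 1.0
```

Request:
{"api": "jog_arm", "payload": {"translation": [[0,0,0.5],[0,0,0.5],[0,0,0.5],[0,0,0.5],[0,0,0.5],[0,0,0.5],[0,0,0],[0,0,0]], "twist": [0,0,0,0,0,0,0,0]}}

```text
t: 21.05
tcp_pos: [0.4819, 0.1328, 0.2075]
orientation: [0.042, 0.607, 0.792, 0.036]
force: [-0.3, 0.4, 0.3]
finger_gap: 1.0
```

Request:
{"api": "jog_arm", "payload": {"translation": [[0,0,-0.5],[0,0,-0.5],[0,0,-0.5],[0,0,-0.5],[0,0,-0.5],[0,0,-0.5],[0,0,0],[0,0,0]], "twist": [0,0,0,0,0,0,0,0]}}

```text
t: 21.72
tcp_pos: [0.4796, 0.1329, 0.2432]
orientation: [0.044, 0.607, 0.792, 0.038]
force: [0.2, -0.7, -0.5]
finger_gap: 0.996
```

Request:
{"api": "jog_arm", "payload": {"translation": [[0,-2,0],[0,0,0],[0,-2,0],[0,0,0],[0,-2,0],[0,0,0],[0,-2,0],[0,0,0]], "twist": [0,0,0,0,0,0,0,0]}}

```text
t: 22.38
tcp_pos: [0.403, 0.1119, 0.2332]
orientation: [0.045, 0.607, 0.792, 0.039]
force: [0.9, 0.2, -0.7]
finger_gap: 0.999
```

Request:
{"api": "jog_arm", "payload": {"translation": [[0,2,0],[0,0,0],[0,2,0],[0,0,0],[0,2,0],[0,0,0],[0,2,0],[0,0,0]], "twist": [0,0,0,0,0,0,0,0]}}

```text
t: 23.05
tcp_pos: [0.4852, 0.1338, 0.2432]
orientation: [0.046, 0.608, 0.792, 0.04]
force: [0.2, -0.8, 1.1]
finger_gap: 1.002
```

Request:
{"api": "jog_arm", "payload": {"translation": [[0,0,-3],[0,0,0],[0,0,-3],[0,0,0],[0,0,-3],[0,0,0],[0,0,-3],[0,0,0]], "twist": [0,0,0,0,0,0,0,0]}}

```text
t: 23.72
tcp_pos: [0.4635, 0.1317, 0.3586]
orientation: [0.04, 0.607, 0.793, 0.034]
force: [1.2, 1.3, 1.7]
finger_gap: 0.999
```

Request:
{"api": "jog_arm", "payload": {"translation": [[0,0,3],[0,0,0],[0,0,3],[0,0,0],[0,0,3],[0,0,0],[0,0,3],[0,0,0]], "twist": [0,0,0,0,0,0,0,0]}}

```text
t: 24.38
tcp_pos: [0.4806, 0.1329, 0.2495]
orientation: [0.047, 0.607, 0.792, 0.041]
force: [-2.8, -0.2, -2.5]
finger_gap: 0.997
```

Request:
{"api": "jog_arm", "payload": {"translation": [[0,0,-4],[0,0,0],[0,0,-4],[0,0,0],[0,0,-4],[0,0,0],[0,0,-4],[0,0,0]], "twist": [0,0,0,0,0,0,0,0]}}

```text
t: 25.05
tcp_pos: [0.4636, 0.1323, 0.4102]
orientation: [0.058, 0.606, 0.792, 0.052]
force: [0.6, -0.3, 3.1]
finger_gap: 1.001
```

Request:
{"api": "jog_arm", "payload": {"translation": [[0,0,2],[0,0,3],[0,0,3],[0,0,3],[0,0,2.5],[0,0,1.5],[0,0,0.7],[0,0,0.3]], "twist": [0,0,0,0,0,0,0,0]}}

```text
t: 25.72
tcp_pos: [0.5154, 0.1386, 0.2973]
orientation: [0.087, 0.603, 0.789, 0.081]
force: [-0.3, -0.2, -0.4]
finger_gap: 1.0
```

Request:
{"api": "jog_arm", "payload": {"translation": [[0,0,-4],[0,0,0],[0,0,-4],[0,0,0],[0,0,-4],[0,0,0],[0,0,-4],[0,0,0]], "twist": [0,0,0,0,0,0,0,0]}}

```text
t: 26.38
tcp_pos: [0.482, 0.1356, 0.4476]
orientation: [0.097, 0.602, 0.787, 0.092]
force: [1.3, 0.4, 1.7]
finger_gap: 0.998
```

Request:
{"api": "jog_arm", "payload": {"translation": [[0,0,2],[0,0,3],[0,0,3],[0,0,3],[0,0,2.5],[0,0,1.5],[0,0,0.7],[0,0,0.3]], "twist": [0,0,0,0,0,0,0,0]}}

```text
t: 27.05
tcp_pos: [0.5484, 0.1441, 0.3342]
orientation: [0.126, 0.597, 0.783, 0.121]
force: [-0.2, 0.3, -0.5]
finger_gap: 1.001
```

Request:
{"api": "jog_arm", "payload": {"translation": [[0,0,-2],[0,0,-3],[0,0,-3],[0,0,-2.5],[0,0,-1.5],[0,0,-0.7],[0,0,-0.3],[0,0,0]], "twist": [0,0,0,0,0,0,0,0]}}

```text
t: 27.72
tcp_pos: [0.506, 0.1396, 0.4834]
orientation: [0.138, 0.595, 0.78, 0.133]
force: [-0.2, -0.2, 0.8]
finger_gap: 1.0
```

```bash
python3 - <<'E'
from h import *
tr(); j=state()["joint_positions"]; print(np.round(j,3), j[1]+j[2]+j[4]-np.pi)
E
```

```text
[0.506  0.1396 0.4834] yaw 104.68 along 0.0048 across -0.0318 toolz [ 0.374  0.044 -0.926] F [-0.2 -0.2  0.8] gap 1.0 t 27.7167
[ 0.14  -0.328  1.753 -0.009  1.331 -0.126] -0.3859532914378345
```

Request:
{"api": "jog_arm", "payload": {"translation": [[0,0,0.5],[0,0,1.5],[0,0,3],[0,0,4],[0,0,-4],[0,0,-3],[0,0,-1.5],[0,0,-0.5]], "twist": [0,0,0,0,0,0,0,0]}}

```text
t: 28.38
tcp_pos: [0.4967, 0.1379, 0.4333]
orientation: [0.112, 0.599, 0.785, 0.107]
force: [0.1, 0.5, 1.0]
finger_gap: 0.999
```

Request:
{"api": "jog_arm", "payload": {"translation": [[0,0,0.5],[0,0,1.5],[0,0,3],[0,0,4],[0,0,-3],[0,0,-2],[0,0,-1],[0,0,0]], "twist": [0,0,0,0,0,0,0,0]}}

```text
t: 29.05
tcp_pos: [0.5013, 0.1378, 0.3745]
orientation: [0.099, 0.601, 0.787, 0.094]
force: [0.2, 0.3, 0.2]
finger_gap: 0.999
```

Momentum explains the tilt: a sharp reversal at the bottom takes it out. I'll keep doing that.

Request:
{"api": "jog_arm", "payload": {"translation": [[0,0,0.5],[0,0,1.5],[0,0,3],[0,0,4],[0,0,-4],[0,0,-4],[0,0,-2],[0,0,-0.5]], "twist": [0,0,0,0,0,0,0,0]}}

```text
t: 29.72
tcp_pos: [0.498, 0.1371, 0.3638]
orientation: [0.088, 0.603, 0.789, 0.083]
force: [-0.2, -0.7, 1.4]
finger_gap: 1.001
```

Request:
{"api": "jog_arm", "payload": {"translation": [[0,0,0.5],[0,0,1.5],[0,0,3],[0,0,4],[0,0,-4],[0,0,-4],[0,0,-2],[0,0,-0.5]], "twist": [0,0,0,0,0,0,0,0]}}

```text
t: 30.38
tcp_pos: [0.4916, 0.1359, 0.3481]
orientation: [0.075, 0.604, 0.79, 0.07]
force: [1.3, 0.4, -0.4]
finger_gap: 0.997
```

Request:
{"api": "jog_arm", "payload": {"translation": [[0,0,0.5],[0,0,1.5],[0,0,3],[0,0,4],[0,0,-4],[0,0,-4],[0,0,-2],[0,0,-0.5]], "twist": [0,0,0,0,0,0,0,0]}}

```text
t: 31.05
tcp_pos: [0.4816, 0.1342, 0.3269]
orientation: [0.06, 0.606, 0.792, 0.054]
force: [1.7, 0.3, 2.0]
finger_gap: 1.002
```

Request:
{"api": "jog_arm", "payload": {"translation": [[0,0,0.5],[0,0,2],[0,0,4],[0,0,4],[0,0,-4],[0,0,-4],[0,0,-2],[0,0,-0.5]], "twist": [0,0,0,0,0,0,0,0]}}

```text
t: 31.72
tcp_pos: [0.4763, 0.1329, 0.2939]
orientation: [0.046, 0.607, 0.792, 0.04]
force: [1.1, 0.2, 0.2]
finger_gap: 0.999
```

Request:
{"api": "jog_arm", "payload": {"translation": [[0,0,0.5],[0,0,2],[0,0,4],[0,0,4],[0,0,-4],[0,0,-4],[0,0,-2],[0,0,-0.5]], "twist": [0,0,0,0,0,0,0,0]}}

```text
t: 32.38
tcp_pos: [0.4697, 0.1314, 0.2597]
orientation: [0.031, 0.608, 0.793, 0.025]
force: [0.2, 0.6, 0.3]
finger_gap: 1.001
```

Request:
{"api": "jog_arm", "payload": {"translation": [[0,0,0.5],[0,0,1.5],[0,0,3],[0,0,4],[0,0,-4],[0,0,-3],[0,0,-1.5],[0,0,-0.5]], "twist": [0,0,0,0,0,0,0,0]}}

```text
t: 33.05
tcp_pos: [0.4589, 0.1295, 0.2237]
orientation: [0.015, 0.608, 0.793, 0.009]
force: [-0.0, -0.2, 0.8]
finger_gap: 1.001
```

Request:
{"api": "jog_arm", "payload": {"translation": [[0,0,0.5],[0,0,1.5],[0,0,3],[0,0,3],[0,0,-3.5],[0,0,-3],[0,0,-1.5],[0,0,-0.5]], "twist": [0,0,0,0,0,0,0,0]}}

```text
t: 33.72
tcp_pos: [0.4502, 0.1279, 0.207]
orientation: [0.007, 0.609, 0.793, 0.001]
force: [1.4, -0.3, 0.3]
finger_gap: 0.999
```

```bash
python3 - <<'E'
from h import *
tr()
q=m0-b0*.022; plan([(*q,.14,104.1),(*q,.09,104.1)],step=1)
E
```

```text
[0.4502 0.1279 0.207 ] yaw 104.98 along 0.0025 across 0.0251 toolz [ 0.013 -0.006 -1.   ] F [ 1.4 -0.3  0.3] gap 0.999 t 33.7167
{"translation": [[-0.24, 0.3, 0.84], [-0.24, 0.3, 0.84], [-0.24, 0.3, 0.84], [-0.24, 0.3, 0.84], [-0.24, 0.3, 0.84], [-0.24, 0.3, 0.84], [-0.24, 0.3, 0.84], [-0.24, 0.3, 0.84]], "twist": [0.002, 0.002, 0.002, 0.002, 0.002, 0.002, 0.002, 0.002]}
{"translation": [[0.01, -0.01, 1.0], [0.01, -0.01, 1.0], [0.01, -0.01, 1.0], [0.01, -0.01, 1.0], [0.01, -0.01, 1.0], [0, 0, 0], [0, 0, 0], [0, 0, 0]], "twist": [0.0, 0.0, 0.0, 0.0, 0.0, 0, 0, 0]}
```

Request:
{"api": "jog_arm", "payload": {"translation": [[-0.2,0.2,0.5],[-0.3,0.4,1.2],[-0.3,0.4,1.5],[-0.3,0.4,1.5],[-0.3,0.4,1.3],[-0.3,0.3,1.0],[-0.2,0.2,0.7],[0,0,0.4]], "twist": [0.004,0.004,0.004,0.004,0,0,0,0]}}

```text
t: 34.38
tcp_pos: [0.4779, 0.1133, 0.1166]
orientation: [0.01, 0.616, 0.788, 0.004]
force: [-0.6, -0.3, -0.2]
finger_gap: 0.997
```

```bash
python3 - <<'E'
from h import *
tr()
q=m0-b0*.022; plan([(*q,.06,104.1)],step=1)
E
```

```text
[0.4779 0.1133 0.1166] yaw 103.96 along 0.0235 across 0.0019 toolz [ 0.021 -0.005 -1.   ] F [-0.6 -0.3 -0.2] gap 0.997 t 34.3833
{"translation": [[0.03, 0.01, 0.94], [0.03, 0.01, 0.94], [0.03, 0.01, 0.94], [0.03, 0.01, 0.94], [0.03, 0.01, 0.94], [0.03, 0.01, 0.94], [0, 0, 0], [0, 0, 0]], "twist": [-0.0, -0.0, -0.0, -0.0, -0.0, -0.0, 0, 0]}
```

Request:
{"api": "jog_arm", "payload": {"translation": [[0,0,0.5],[0,0,1.0],[0,0,1.1],[0,0,1.1],[0,0,1.0],[0,0,0.8],[0,0,0.5],[0,0,0.1]], "twist": [0,0,0,0,0,0,0,0]}}

```text
t: 35.05
tcp_pos: [0.4779, 0.1132, 0.049]
orientation: [0.01, 0.616, 0.788, 0.005]
force: [-0.0, -0.3, 0.5]
finger_gap: 1.001
```

```bash
python3 - <<'E'
from h import *
tr()
q=m0-b0*.022; plan([(*q,.051,104.1)],step=1)
E
```

```text
[0.4779 0.1132 0.049 ] yaw 103.96 along 0.0236 across 0.0019 toolz [ 0.022 -0.005 -1.   ] F [-0.  -0.3  0.5] gap 1.001 t 35.05
{"translation": [[0.15, 0.19, -0.19], [0, 0, 0], [0, 0, 0], [0, 0, 0], [0, 0, 0], [0, 0, 0], [0, 0, 0], [0, 0, 0]], "twist": [-0.002, 0, 0, 0, 0, 0, 0, 0]}
```

Request:
{"api": "jog_arm", "payload": {"translation": [[0,0.2,-0.15],[0,0,0],[0,0,0],[0,0,0],[0,0,0],[0,0,0],[0,0,0],[0,0,0]], "twist": [0,0,0,0,0,0,0,0], "fingers": 0}}

```text
t: 35.72
tcp_pos: [0.4808, 0.1139, 0.0518]
orientation: [0.011, 0.616, 0.788, 0.005]
force: [-0.4, -0.4, -1.9]
finger_gap: 0.611
```

```bash
python3 - <<'E'
from h import *
tr()
T=pose()
plan([(.47,.10,.09,104.1),(.45,-.05,.13,130),(.424,-.317,.12,175.4)],step=2.5)
E
```

```text
[0.4808 0.1139 0.0518] yaw 104.0 along 0.0236 across -0.001 toolz [ 0.024 -0.005 -1.   ] F [-0.4 -0.4 -1.9] gap 0.611 t 35.7167
{"translation": [[-0.56, -0.65, -1.92], [-0.56, -0.65, -1.92], [-2.01, -0.79, -0.57], [-1.96, -0.92, -0.57], [-1.9, -1.04, -0.57], [-1.83, -1.16, -0.57], [-1.75, -1.28, -0.57], [-1.66, -1.39, -0.57]], "twist": [-0.001, -0.001, -0.065, -0.065, -0.065, -0.065, -0.065, -0.065]}
{"translation": [[-1.57, -1.49, -0.57], [-1.71, -1.74, 0.1], [-1.58, -1.86, 0.1], [-1.44, -1.97, 0.1], [-1.29, -2.07, 0.1], [-1.14, -2.16, 0.1], [-0.98, -2.23, 0.1], [-0.82, -2.3, 0.1]], "twist": [-0.065, -0.072, -0.072, -0.072, -0.072, -0.072, -0.072, -0.072]}
{"translation": [[-0.65, -2.35, 0.1], [-0.48, -2.39, 0.1], [-0.31, -2.42, 0.1], [-0.13, -2.43, 0.1], [0, 0, 0], [0, 0, 0], [0, 0, 0], [0, 0, 0]], "twist": [-0.072, -0.072, -0.072, -0.072, 0, 0, 0, 0]}
```

Request:
{"api": "jog_arm", "payload": {"translation": [[0,0,-0.3],[0,0,-0.7],[0,0,-1.0],[0,0,-1.2],[0,0,-1.2],[-0.4,0,-1.0],[-0.9,-0.2,-0.6],[-1.5,-0.4,-0.3]], "twist": [0,0,0,0,0,0,0,-0.02]}}

```text
t: 36.38
tcp_pos: [0.4802, 0.0859, 0.1215]
orientation: [0.011, 0.606, 0.795, 0.006]
force: [-0.6, -0.3, -2.2]
finger_gap: 0.617
```

```bash
python3 - <<'E'
from h import *
tr()
plan([(.455,-.05,.13,130),(.4597,-.3198,.12,175.4)],step=2.5)
im,C,M=look("w3")
E
```

```text
[0.4802 0.0859 0.1215] yaw 105.36 along 0.0506 across 0.0063 toolz [ 0.025 -0.005 -1.   ] F [-0.6 -0.3 -2.2] gap 0.617 t 36.3833
{"translation": [[-2.07, -1.0, -0.14], [-2.0, -1.15, -0.14], [-1.91, -1.29, -0.14], [-1.81, -1.42, -0.14], [-1.71, -1.55, -0.14], [-1.59, -1.67, -0.14], [-1.9, -1.55, 0.1], [-1.79, -1.68, 0.1]], "twist": [-0.072, -0.072, -0.072, -0.072, -0.072, -0.072, -0.072, -0.072]}
{"translation": [[-1.66, -1.8, 0.1], [-1.53, -1.92, 0.1], [-1.39, -2.02, 0.1], [-1.24, -2.12, 0.1], [-1.08, -2.2, 0.1], [-0.92, -2.27, 0.1], [-0.75, -2.33, 0.1], [-0.58, -2.38, 0.1]], "twist": [-0.072, -0.072, -0.072, -0.072, -0.072, -0.072, -0.072, -0.072]}
{"translation": [[-0.41, -2.42, 0.1], [0, 0, 0], [0, 0, 0], [0, 0, 0], [0, 0, 0], [0, 0, 0], [0, 0, 0], [0, 0, 0]], "twist": [-0.072, 0, 0, 0, 0, 0, 0, 0]}
tcp [0.4802 0.0859 0.1215] yaw 105.36 toolz [ 0.025 -0.005 -1.   ]
```

View pics/w3.png

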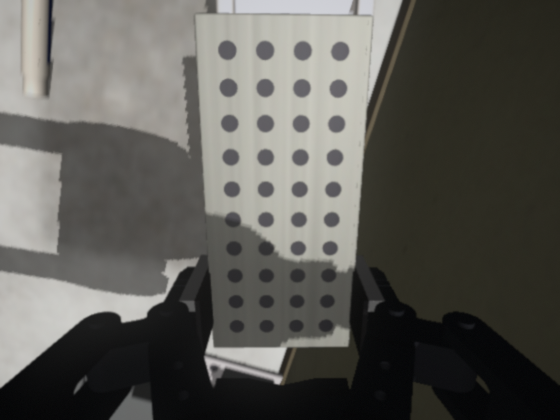

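The plate is held by its long sides. It is square in the jaws, from row 15 at the far end to row 347 at the near end. I'll carry it towards the rest.

Request:
{"api": "jog_arm", "payload": {"translation": [[-1.0,-0.5,0],[-1.8,-1.0,0],[-2.0,-1.3,0],[-1.9,-1.4,0],[-1.8,-1.5,0],[-1.7,-1.6,0],[-1.9,-1.6,0],[-1.8,-1.7,0]], "twist": [-0.05,-0.07,-0.07,-0.07,-0.07,-0.07,-0.07,-0.07]}}

```text
t: 37.1
tcp_pos: [0.4585, -0.0985, 0.1272]
orientation: [0.017, 0.36, 0.933, 0.003]
force: [0.0, -0.3, -1.9]
finger_gap: 0.613
```

```bash
python3 - <<'E'
from h import *
tr()
plan([(.4597,-.3198,.12,175.4)],step=2.2)
D=np.load("w3.npz"); C=D["C"]; M=D["M"]
T=M@np.linalg.inv(np.array(camera_params("wrist")["mount"]))
P=(C-T[:3,3])@T[:3,:3]   # tool coords
S=P[40:320,225:335].reshape(-1,3); A=np.c_[S[:,:2],np.ones(len(S))]
k=np.linalg.lstsq(A,S[:,2],rcond=None)[0]; r=S[:,2]-A@k; g=abs(r)<.003; k=np.linalg.lstsq(A[g],S[g,2],rcond=None)[0]; print("plane z=ax+by+c (tool)",np.round(k,4))
m=abs(P[...,2]-(k[0]*P[...,0]+k[1]*P[...,1]+k[2]))<.003; m[:,:150]=0;m[:,410:]=0; m[360:]=0; m[:5]=0
n,l,st,_=cv2.connectedComponentsWithStats(m.astype(np.uint8)); i=l[150,280]; Q=P[l==i][:,:2].astype(np.float32)
print(cv2.minAreaRect(Q), [Q[:,0].min(),Q[:,0].max()])
E
```

```text
[ 0.4585 -0.0985  0.1272] yaw 137.78 along 0.2242 across 0.0723 toolz [ 0.033 -0.007 -0.999] F [ 0.  -0.3 -1.9] gap 0.613 t 37.1
{"translation": [[-1.36, -1.48, 0.08], [-1.27, -1.56, 0.08], [-1.17, -1.63, 0.08], [-1.07, -1.7, 0.08], [-0.97, -1.76, 0.08], [-0.86, -1.82, 0.08], [-0.75, -1.87, 0.08], [-0.64, -1.91, 0.08]], "twist": [-0.06, -0.06, -0.06, -0.06, -0.06, -0.06, -0.06, -0.06]}
{"translation": [[-0.52, -1.94, 0.08], [-0.41, -1.97, 0.08], [-0.29, -1.99, 0.08], [0, 0, 0], [0, 0, 0], [0, 0, 0], [0, 0, 0], [0, 0, 0]], "twist": [-0.06, -0.06, -0.06, 0, 0, 0, 0, 0]}
plane z=ax+by+c (tool) [-0.0114  0.0212  0.0009]
((0.03719911724328995, 0.0006154365837574005), (0.12105776369571686, 0.06558693945407867), 0.11846189200878143) [np.float32(-0.023347287), np.float32(0.09773007)]
```

Request:
{"api": "jog_arm", "payload": {"translation": [[-1.3,-1.5,0.05],[-1.2,-1.5,0.05],[-1.1,-1.6,0.05],[-1.0,-1.7,0.05],[-0.9,-1.7,0.05],[-0.8,-1.7,0.05],[-0.6,-1.6,0.05],[-0.4,-1.3,0]], "twist": [-0.06,-0.06,-0.06,-0.06,-0.06,-0.06,-0.06,-0.06]}}

```text
t: 37.77
tcp_pos: [0.4543, -0.2596, 0.1276]
orientation: [0.019, 0.121, 0.993, -0.003]
force: [0.8, -0.0, -1.4]
finger_gap: 0.616
```

```bash
python3 - <<'E'
from h import *
tr()
plan([(.4597,-.3198,.12,175.4)],step=1.2)
E
```

```text
[ 0.4543 -0.2596  0.1276] yaw 166.16 along 0.3793 across 0.1156 toolz [ 0.036 -0.01  -0.999] F [ 0.8 -0.  -1.4] gap 0.616 t 37.7667
{"translation": [[-0.32, -0.95, 0.14], [-0.3, -0.96, 0.14], [-0.27, -0.97, 0.14], [-0.24, -0.98, 0.14], [-0.22, -0.98, 0.14], [-0.19, -0.99, 0.14], [0, 0, 0], [0, 0, 0]], "twist": [-0.027, -0.027, -0.027, -0.027, -0.027, -0.027, 0, 0]}
```

Request:
{"api": "jog_arm", "payload": {"translation": [[-0.3,-1.0,0.1],[-0.3,-1.1,0.1],[-0.25,-1.1,0.1],[-0.25,-1.0,0.1],[-0.2,-0.8,0.1],[-0.2,-0.5,0.1],[-0.1,-0.2,0.1],[0,0,0]], "twist": [-0.03,-0.03,-0.03,-0.03,-0.03,-0.01,0,0]}}

```text
t: 38.43
tcp_pos: [0.4575, -0.3287, 0.1231]
orientation: [0.019, 0.042, 0.999, -0.006]
force: [-0.1, 0.4, -1.6]
finger_gap: 0.613
```

```bash
python3 - <<'E'
from h import *
tr()
# target TCP xy given plate centre in tool (.0372,0.0), target rest
T=pose(); pc=T@np.array([.0372,0.0003,.004,1]); print("plate centre",np.round(pc[:3],4))
im,d=read_camera("top"); C=cloud("top",d,c2w("top")); np.savez("top2.npz",im=im,C=C)
cv2.imwrite("pics/t2.png",cv2.resize(im[150:250,330:450],None,fx=5,fy=5,interpolation=cv2.INTER_CUBIC))
im,C,M=look("w4")
S0=np.load("scene0.npz"); C0=S0["C"]; P=C0[240:310,360:420].reshape(-1,3); P=P[(P[:,2]>.032)&(P[:,2]<.05)]
print("rest scene",cv2.minAreaRect(P[:,:2].astype(np.float32)))
plan([(.4597,-.3198,.08,175.4)],step=1)
E
```

```text
[ 0.4575 -0.3287  0.1231] yaw 175.22 along 0.4472 across 0.1293 toolz [ 0.037 -0.013 -0.999] F [-0.1  0.4 -1.6] gap 0.613 t 38.4333
plate centre [ 0.4206 -0.3254  0.1177]
tcp [ 0.4575 -0.3284  0.1231] yaw 175.24 toolz [ 0.037 -0.013 -0.999]
rest scene ((0.4233124852180481, -0.318097323179245), (0.03463103249669075, 0.06825805455446243), 86.22196960449219)
{"translation": [[0.0, 0.18, 0.86], [0.0, 0.18, 0.86], [0.0, 0.18, 0.86], [0.0, 0.18, 0.86], [0.0, 0.18, 0.86], [0, 0, 0], [0, 0, 0], [0, 0, 0]], "twist": [-0.0, -0.0, -0.0, -0.0, -0.0, 0, 0, 0]}
```

View pics/w4.png

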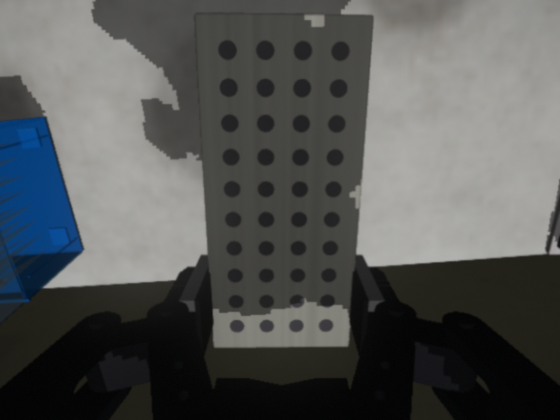

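The plate is unchanged in the grip. I'll lower it onto the rest.

Request:
{"api": "jog_arm", "payload": {"translation": [[0,0.2,0.4],[0,0.3,0.8],[0,0.2,1.1],[0,0.1,1.1],[0,0,1.1],[0,0,0.8],[0,0,0.4],[0,0,0.2]], "twist": [0,0,0,0,0,0,0,0]}}

```text
t: 39.2
tcp_pos: [0.4597, -0.316, 0.0564]
orientation: [0.018, 0.04, 0.999, -0.004]
force: [-0.5, 0.7, -0.9]
finger_gap: 0.612
```

```bash
python3 - <<'E'
from h import *
tr()
plan([(.4601,-.3202,.0505,175.6)],step=.3)
E
```

```text
[ 0.4597 -0.316   0.0564] yaw 175.39 along 0.4354 across 0.1241 toolz [ 0.035 -0.009 -0.999] F [-0.5  0.7 -0.9] gap 0.612 t 39.2
{"translation": [[-0.02, -0.14, 0.2], [-0.02, -0.14, 0.2], [-0.02, -0.14, 0.2], [0, 0, 0], [0, 0, 0], [0, 0, 0], [0, 0, 0], [0, 0, 0]], "twist": [-0.001, -0.001, -0.001, 0, 0, 0, 0, 0]}
```

Request:
{"api": "jog_arm", "payload": {"translation": [[0,-0.15,0.1],[0,-0.15,0.1],[0,-0.08,0.1],[0,0,0.1],[0,0,0.1],[0,0,0.05],[0,0,0],[0,0,0]], "twist": [0,0,0,0,0,0,0,0]}}

```text
t: 39.87
tcp_pos: [0.4603, -0.3217, 0.0511]
orientation: [0.018, 0.041, 0.999, -0.005]
force: [-0.6, 0.5, -1.6]
finger_gap: 0.612
```

```bash
python3 - <<'E'
from h import *
tr(); T=pose(); print("plate bottom centre",np.round((T@np.array([.0372,0.0003,.007,1]))[:3],4))
E
```

```text
[ 0.4603 -0.3217  0.0511] yaw 175.34 along 0.4411 across 0.1249 toolz [ 0.036 -0.011 -0.999] F [-0.6  0.5 -1.6] gap 0.612 t 39.8667
plate bottom centre [ 0.4235 -0.3185  0.0428]
```

Request:
{"api": "jog_arm", "payload": {"translation": [[0,0.1,0.08],[0,0,0.08],[0,0,0.05],[0,0,0.03],[0,0,0],[0,0,0],[0,0,0],[0,0,0]], "twist": [0,0,0,0,0,0,0,0]}}

```text
t: 40.53
tcp_pos: [0.4608, -0.3207, 0.049]
orientation: [0.019, 0.041, 0.999, -0.005]
force: [0.8, -0.3, -1.4]
finger_gap: 0.616
```

```bash
python3 - <<'E'
from h import *
tr(); T=pose(); print("plate bottom centre",np.round((T@np.array([.0372,0.0003,.007,1]))[:3],4),state()["wrist_torque"])
E
```

```text
[ 0.4608 -0.3207  0.049 ] yaw 175.36 along 0.4402 across 0.1242 toolz [ 0.037 -0.011 -0.999] F [ 0.8 -0.3 -1.4] gap 0.616 t 40.5333
plate bottom centre [ 0.424  -0.3175  0.0406] [-0.01128039 -0.03600244 -0.01762044]
```

Request:
{"api": "jog_arm", "payload": {"translation": [[0.05,0,0.05],[0.05,0,0.05],[0,0,0.04],[0,0,0],[0,0,0],[0,0,0],[0,0,0],[0,0,0]], "twist": [0,0,0,0,0,0,0,0]}}

```text
t: 41.2
tcp_pos: [0.46, -0.3208, 0.048]
orientation: [0.019, 0.041, 0.999, -0.005]
force: [-0.3, 0.8, -1.0]
finger_gap: 0.612
```

```bash
python3 - <<'E'
from h import *
tr(); T=pose(); print("plate bottom centre",np.round((T@np.array([.0372,0.0003,.007,1]))[:3],4),state()["wrist_torque"])
E
```

```text
[ 0.46   -0.3208  0.048 ] yaw 175.35 along 0.4401 across 0.125 toolz [ 0.037 -0.011 -0.999] F [-0.3  0.8 -1. ] gap 0.612 t 41.2
plate bottom centre [ 0.4232 -0.3175  0.0396] [ 0.10120835  0.01807776 -0.00896211]
```

Request:
{"api": "jog_arm", "payload": {"translation": [[0,0,0.05],[0,0,0.04],[0,0,0],[0,0,0],[0,0,0],[0,0,0],[0,0,0],[0,0,0]], "twist": [0,0,0,0,0,0,0,0]}}

```text
t: 41.87
tcp_pos: [0.46, -0.3208, 0.0475]
orientation: [0.019, 0.041, 0.999, -0.005]
force: [0.2, 0.7, -0.7]
finger_gap: 0.609
```

```bash
python3 - <<'E'
from h import *
tr(); print(state()["wrist_torque"])
E
```

```text
[ 0.46   -0.3208  0.0475] yaw 175.36 along 0.4402 across 0.1249 toolz [ 0.037 -0.011 -0.999] F [ 0.2  0.7 -0.7] gap 0.609 t 41.8667
[ 0.07362286  0.14013584 -0.08421047]
```

Request:
{"api": "jog_arm", "payload": {"translation": [[0,0,0],[0,0,0],[0,0,0],[0,0,0],[0,0,0],[0,0,0],[0,0,0],[0,0,0]], "twist": [0,0,0,0,0,0,0,0], "fingers": 1}}

```text
t: 42.53
tcp_pos: [0.4607, -0.3216, 0.0478]
orientation: [0.02, 0.04, 0.999, -0.006]
force: [-0.6, -0.2, -0.2]
finger_gap: 0.997
```

```bash
cat >> h.py <<'E'
def plate_tool(tag):
    D=np.load(tag+".npz"); C=D["C"]; M=D["M"]; T=M@np.linalg.inv(np.array(camera_params("wrist")["mount"]))
    P=(C-T[:3,3])@T[:3,:3]; S=P[40:300,240:325].reshape(-1,3); A=np.c_[S[:,:2],np.ones(len(S))]; g=np.ones(len(S),bool)
    for _ in range(4):
        k=np.linalg.lstsq(A[g],S[g,2],rcond=None)[0]; g=abs(S[:,2]-A@k)<.003
    m=abs(P[...,2]-(k[0]*P[...,0]+k[1]*P[...,1]+k[2]))<.0025; m[:,:150]=0;m[:,410:]=0; m[:5]=0; m[370:]=0
    n,l,st,_=cv2.connectedComponentsWithStats(m.astype(np.uint8)); Q=P[l==l[150,280]]
    r=cv2.minAreaRect(Q[:,:2].astype(np.float32)); w=np.array([k[0]*r[0][0]+k[1]*r[0][1]+k[2]]); c=T@np.array([*r[0],w[0],1])
    nw=T[:3,:3]@np.array([k[0],k[1],-1]); print("tool rect",np.round(r[0],4),np.round(r[1],4),round(r[2],2),"plane",np.round(k,4),"world top centre",np.round(c[:3],4),"normal",np.round(nw/np.linalg.norm(nw),3))
E
python3 - <<'E'
from h import *
tr(); look("w5"); plate_tool("w5")
E
```

```text
[ 0.4607 -0.3216  0.0478] yaw 175.37 along 0.4411 across 0.1245 toolz [ 0.039 -0.013 -0.999] F [-0.6 -0.2 -0.2] gap 0.997 t 42.5333
tcp [ 0.4607 -0.3216  0.0478] yaw 175.37 toolz [ 0.039 -0.013 -0.999]
tool rect [0.0374 0.0019] [0.1213 0.0546] 0.41 plane [-0.0414 -0.0109  0.0026] world top centre [ 0.4236 -0.3167  0.0452] normal [ 0.002 -0.001  1.   ]
```

View pics/w5.png

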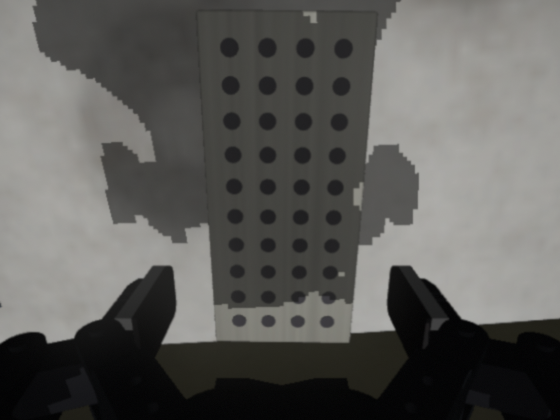

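The plate lies flat on the rest: its normal is vertical, its centre is at (0.4236, -0.3167), and nothing touches it (columns 197–378, between the open pads). Now I'll move to its middle.

```bash
python3 - <<'E'
from h import *
plan([(.4236,-.3167,.0475,175.0)],step=.6)
E
```

```text
{"translation": [[0.53, 0.03, -0.02], [0.53, 0.03, -0.02], [0.53, 0.03, -0.02], [0.53, 0.02, -0.02], [0.53, 0.02, -0.02], [0.53, 0.02, -0.02], [0.53, 0.02, -0.02], [0, 0, 0]], "twist": [0.001, 0.001, 0.001, 0.001, 0.001, 0.001, 0.001, 0]}
```

Request:
{"api": "jog_arm", "payload": {"translation": [[0.3,0.03,0],[0.6,0.03,-0.02],[0.8,0.03,-0.03],[0.8,0.03,-0.03],[0.6,0.02,-0.02],[0.3,0.02,-0.02],[0.1,0.02,0],[0,0,0]], "twist": [0,0,0,0,0,0,0,0]}}

```text
t: 43.25
tcp_pos: [0.4209, -0.3158, 0.0472]
orientation: [0.019, 0.041, 0.999, -0.005]
force: [-0.4, -0.2, -0.5]
finger_gap: 0.999
```

```bash
python3 - <<'E'
from h import *
tr(); plan([(.4236,-.3167,.0475,175.0)],step=.6)
E
```

```text
[ 0.4209 -0.3158  0.0472] yaw 175.33 along 0.4257 across 0.1617 toolz [ 0.037 -0.012 -0.999] F [-0.4 -0.2 -0.5] gap 0.999 t 43.25
{"translation": [[-0.28, -0.07, -0.02], [0, 0, 0], [0, 0, 0], [0, 0, 0], [0, 0, 0], [0, 0, 0], [0, 0, 0], [0, 0, 0]], "twist": [0.006, 0, 0, 0, 0, 0, 0, 0]}
```

Request:
{"api": "jog_arm", "payload": {"translation": [[-0.25,-0.07,0],[0,0,0],[0,0,0],[0,0,0],[0,0,0],[0,0,0],[0,0,0],[0,0,0]], "twist": [0.005,0,0,0,0,0,0,0], "fingers": 0}}

```text
t: 43.92
tcp_pos: [0.4244, -0.3174, 0.048]
orientation: [0.019, 0.043, 0.999, -0.006]
force: [-0.9, -0.0, 1.7]
finger_gap: 0.612
```

```bash
python3 - <<'E'
from h import *
tr()
for n in("top0","scene0"):
    C=np.load(n+".npz")["C"]; P=(C[150:235,280:345] if n=="top0" else C[185:255,265:345]).reshape(-1,3)
    P=P[(P[:,2]>.025)&(P[:,2]<.06)]; print(n,cv2.minAreaRect(P[:,:2].astype(np.float32)))
E
```

```text
[ 0.4244 -0.3174  0.048 ] yaw 175.06 along 0.4282 across 0.1586 toolz [ 0.037 -0.013 -0.999] F [-0.9 -0.   1.7] gap 0.612 t 43.9167
top0 ((0.4421972334384918, -0.08890047669410706), (0.07676788419485092, 0.14356596767902374), 85.43199920654297)
scene0 ((0.44075578451156616, -0.09159312397241592), (0.07954782992601395, 0.1454906463623047), 86.08135986328125)
```

Request:
{"api": "jog_arm", "payload": {"translation": [[0,0,-0.3],[0,0,-0.7],[0,0,-1.1],[0,0,-1.4],[0,0,-1.4],[0,0.2,-1.3],[0,0.5,-0.9],[0,0.8,-0.5]], "twist": [0,0,0,0,0,0,0,0]}}

```text
t: 44.58
tcp_pos: [0.4217, -0.3003, 0.1288]
orientation: [0.018, 0.044, 0.999, -0.004]
force: [-0.2, 0.1, -1.8]
finger_gap: 0.616
```

Request:
{"api": "jog_arm", "payload": {"translation": [[-0.1,1.2,-0.2],[-0.2,1.5,0],[-0.2,1.6,0],[-0.2,1.5,0],[-0.2,1.3,0],[-0.1,1.0,0],[0,0.6,0],[0,0.2,0]], "twist": [0,0,0,0,0,0,0,0]}}

```text
t: 45.25
tcp_pos: [0.4392, -0.2007, 0.1316]
orientation: [0.018, 0.043, 0.999, -0.004]
force: [-0.2, -0.7, -1.5]
finger_gap: 0.612
```

```bash
python3 - <<'E'
from h import *
tr(); look("w6",["carrier_floor"]); plate_tool("w6")
E
```

```text
[ 0.4392 -0.2007  0.1316] yaw 175.05 along 0.3186 across 0.1159 toolz [ 0.036 -0.009 -0.999] F [-0.2 -0.7 -1.5] gap 0.612 t 45.25
tcp [ 0.4392 -0.2007  0.1316] yaw 175.05 toolz [ 0.036 -0.009 -0.999]
carrier_floor 0.56 [372.  69. 181. 239.]
tool rect [-0.0693 -0.0345] [1.0208 0.4206] 85.09 plane [ 1.6536  0.0152 -0.0309] world top centre [ 0.4999 -0.2398  0.2803] normal [-0.87   0.086  0.486]
```

View pics/w6.png

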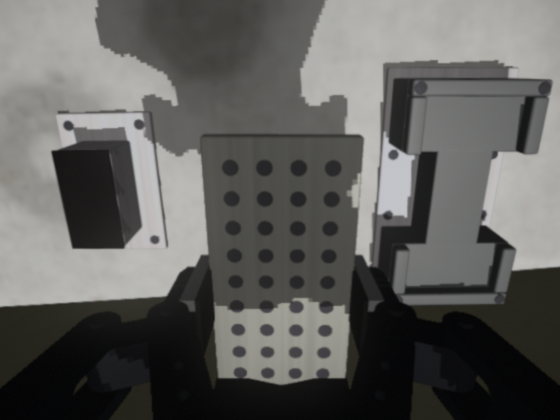

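The carrier is at (465,190), unobstructed, and the plate sits centred in the grip at rows 135–378. I'll measure both.

```bash
python3 - <<'E'
from h import *
D=np.load("w6.npz"); C=D["C"]; M=D["M"]
S=C[55:315,375:558].reshape(-1,3); 
for lo,hi in((.030,.055),(.040,.052)):
    Q=S[(S[:,2]>lo)&(S[:,2]<hi)]; print(len(Q),np.median(Q[:,2]),cv2.minAreaRect(Q[:,:2].astype(np.float32)))
T=M@np.linalg.inv(np.array(camera_params("wrist")["mount"])); P=(C-T[:3,3])@T[:3,:3]
S=P[145:360,225:340].reshape(-1,3); g=abs(S[:,2]-np.median(S[:,2]))<.008; A=np.c_[S[:,:2],np.ones(len(S))]
for _ in range(4):
    k=np.linalg.lstsq(A[g],S[g,2],rcond=None)[0]; g=abs(S[:,2]-A@k)<.003
m=abs(P[...,2]-(k[0]*P[...,0]+k[1]*P[...,1]+k[2]))<.0025; m[:,:190]=0;m[:,375:]=0;m[:125]=0;m[390:]=0
n,l,st,_=cv2.connectedComponentsWithStats(m.astype(np.uint8)); Q=P[l==l[200,282]]
print("plate tool",k,cv2.minAreaRect(Q[:,:2].astype(np.float32)),[Q[:,0].min(),Q[:,0].max()])
nw=T[:3,:3]@np.array([k[0],k[1],-1]); print(nw)
F=Q[(Q[:,0]>.03)]; print("y range front",np.percentile(F[:,1],[.5,99.5]))
E
```

```text
23095 0.034694994297438914 ((0.4427518844604492, -0.09081146121025085), (0.0780954584479332, 0.14396962523460388), 85.6736068725586)
7128 0.043080753042724726 ((0.44287267327308655, -0.09081519395112991), (0.07796300947666168, 0.14376334846019745), 85.57367706298828)
plate tool [-0.03948304 -0.01755254  0.00266837] ((0.008076399564743042, 0.0005078501999378204), (0.06565190106630325, 0.10488130897283554), 89.89933776855469) [np.float64(-0.04436180199795069), np.float64(0.06055684875803082)]
[ 0.00156226 -0.01231362  1.0008561 ]
y range front [-0.02580573  0.02740969]
```

```bash
python3 - <<'E'
from h import *
tr(); plan([(.4426,-.0905,.11,175.55)],step=1.5)
E
```

```text
[ 0.4392 -0.2017  0.1316] yaw 175.03 along 0.3195 across 0.1161 toolz [ 0.036 -0.009 -0.999] F [ 0.1  0.9 -1.1] gap 0.613 t 45.35
{"translation": [[0.09, 1.39, 0.26], [0.09, 1.39, 0.26], [0.09, 1.39, 0.26], [0.08, 1.39, 0.26], [0.08, 1.39, 0.26], [0.08, 1.39, 0.26], [0.08, 1.39, 0.26], [0.08, 1.39, 0.26]], "twist": [-0.001, -0.001, -0.001, -0.001, -0.001, -0.001, -0.001, -0.001]}
```

Request:
{"api": "jog_arm", "payload": {"translation": [[0,0.6,0.1],[0,1.2,0.2],[0.1,1.7,0.3],[0.1,2.0,0.3],[0.1,2.0,0.3],[0.1,1.6,0.2],[0.1,1.0,0.1],[0.1,0.5,0.1]], "twist": [-0.002,-0.002,-0.002,-0.002,0,0,0,0]}}

```text
t: 46.02
tcp_pos: [0.4435, -0.0927, 0.1139]
orientation: [0.019, 0.044, 0.999, -0.005]
force: [0.3, 0.1, -1.7]
finger_gap: 0.615
```

```bash
python3 - <<'E'
from h import *
tr(); plan([(.4426,-.0905,.068,175.55)],step=1.)
E
```

```text
[ 0.4435 -0.0927  0.1139] yaw 175.0 along 0.2149 across 0.0854 toolz [ 0.038 -0.011 -0.999] F [ 0.3  0.1 -1.7] gap 0.615 t 46.0167
{"translation": [[0.06, 0.05, 0.92], [0.06, 0.05, 0.92], [0.06, 0.05, 0.92], [0.06, 0.05, 0.92], [0.06, 0.05, 0.92], [0, 0, 0], [0, 0, 0], [0, 0, 0]], "twist": [-0.002, -0.002, -0.002, -0.002, -0.002, 0, 0, 0]}
```

Request:
{"api": "jog_arm", "payload": {"translation": [[0,0,0.3],[0.05,0.05,0.7],[0.05,0.05,0.9],[0.05,0.05,0.9],[0.05,0.05,0.7],[0.05,0,0.4],[0,0,0.2],[0,0,0]], "twist": [-0.003,-0.003,-0.003,0,0,0,0,0]}}

```text
t: 46.68
tcp_pos: [0.4421, -0.0925, 0.0674]
orientation: [0.019, 0.04, 0.999, -0.005]
force: [0.0, 0.0, -1.4]
finger_gap: 0.612
```

```bash
python3 - <<'E'
from h import *
tr(); look("w7")
D=np.load("w7.npz"); C=D["C"]; M=D["M"]
T=M@np.linalg.inv(np.array(camera_params("wrist")["mount"])); P=(C-T[:3,3])@T[:3,:3]
np.save("P7.npy",P)
S=P[145:330,225:340].reshape(-1,3); g=abs(S[:,2]-.003)<.008; A=np.c_[S[:,:2],np.ones(len(S))]
for _ in range(4):
    k=np.linalg.lstsq(A[g],S[g,2],rcond=None)[0]; g=abs(S[:,2]-A@k)<.003
m=abs(P[...,2]-(k[0]*P[...,0]+k[1]*P[...,1]+k[2]))<.002; m[250:]=0; m[:120]=0
n,l,st,_=cv2.connectedComponentsWithStats(m.astype(np.uint8)); Q=P[l==l[200,282]]
print("plate",k,"front x",Q[:,0].max(),"y",np.percentile(Q[:,1],[.5,99.5]),"n",len(Q))
# carrier wall tops, world z ~.044
W=C[...,2]; mm=(W>.0405)&(W<.0475); mm[300:]=0; Q=P[mm]; Q=Q[(abs(Q[:,1])<.06)&(Q[:,0]<.12)]
print("walltops x",np.percentile(Q[:,0],[.5,99.5]))
F=Q[(Q[:,0]>.035)&(Q[:,0]<.07)]
for s in(-1,1):
    f=F[np.sign(F[:,1])==s][:,1]; print("side wall y",s,np.percentile(f,[1,50,99]),len(f))
e=Q[(abs(Q[:,1])<.02)]; print("end wall x",np.percentile(e[:,0],[1,50,99]),len(e))
E
```

```text
[ 0.4421 -0.0925  0.0674] yaw 175.46 along 0.2143 across 0.0867 toolz [ 0.037 -0.012 -0.999] F [ 0.   0.  -1.4] gap 0.612 t 46.6833
tcp [ 0.4421 -0.0925  0.0674] yaw 175.46 toolz [ 0.037 -0.012 -0.999]
plate [-0.03961532 -0.01768469  0.00267055] front x 0.06053603594867165 y [-0.0258122  0.027437 ] n 17707
walltops x [0.03194212 0.07184742]
side wall y -1 [-0.03626432 -0.02801296 -0.00046411] 2886
side wall y 1 [0.00066768 0.03246099 0.03971549] 3271
end wall x [0.06286615 0.06749037 0.0718085 ] 2599
```

View pics/w7.png

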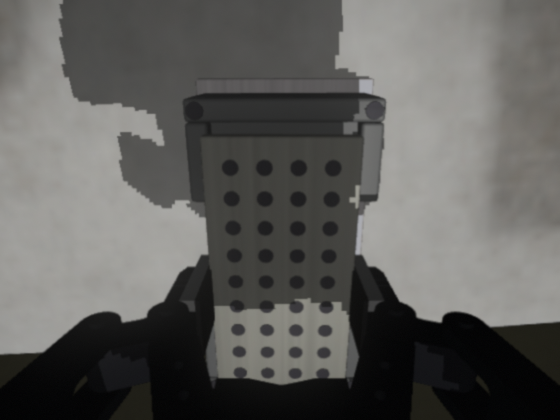

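The plate sits over the pocket. The end wall's inner face is at tool x 62.9 mm against the plate end at 60.5 mm, and the offset to the side walls is about 0.9 mm. I'll correct for that and lower the plate.

```bash
python3 - <<'E'
from h import *
plan([(.4426,-.0918,.050,175.5)],step=.3)
E
```

```text
{"translation": [[0.0, 0.01, 0.29], [0.0, 0.01, 0.29], [0.0, 0.01, 0.29], [0.0, 0.01, 0.29], [0.0, 0.01, 0.29], [0.0, 0.01, 0.29], [0, 0, 0], [0, 0, 0]], "twist": [-0.0, -0.0, -0.0, -0.0, -0.0, -0.0, 0, 0]}
```

Request:
{"api": "jog_arm", "payload": {"translation": [[0,0.02,0.2],[0,0.02,0.3],[0,0.02,0.3],[0,0.01,0.3],[0,0.01,0.2],[0,0,0.1],[0,0,0.05],[0,0,0]], "twist": [0,0,0,0,0,0,0,0]}}

```text
t: 47.4
tcp_pos: [0.4445, -0.0925, 0.0531]
orientation: [0.02, 0.04, 0.999, -0.006]
force: [0.6, 0.6, -1.5]
finger_gap: 0.612
```

```bash
python3 - <<'E'
from h import *
tr(); plan([(.4426,-.0918,.0465,175.5)],step=.2); print(state()["wrist_torque"])
E
```

```text
[ 0.4445 -0.0925  0.0531] yaw 175.46 along 0.2149 across 0.0844 toolz [ 0.04  -0.013 -0.999] F [ 0.6  0.6 -1.5] gap 0.612 t 47.4
{"translation": [[0.05, 0.01, 0.16], [0.05, 0.02, 0.16], [0.05, 0.02, 0.16], [0.05, 0.02, 0.16], [0, 0, 0], [0, 0, 0], [0, 0, 0], [0, 0, 0]], "twist": [-0.0, -0.0, -0.0, -0.0, 0, 0, 0, 0]}
[ 0.0570518   0.01281235 -0.00601646]
```

Request:
{"api": "jog_arm", "payload": {"translation": [[0.1,0.04,0],[0.1,0.03,0],[0,0,0],[0,0,0],[0.01,0,0.15],[0.01,0,0.15],[0,0,0.05],[0,0,0]], "twist": [0,0,0,0,0,0,0,0]}}

```text
t: 48.07
tcp_pos: [0.4427, -0.0917, 0.0497]
orientation: [0.021, 0.04, 0.999, -0.006]
force: [0.2, 0.9, -2.5]
finger_gap: 0.614
```

```bash
python3 - <<'E'
from h import *
tr(); plan([(.4426,-.0918,.0437,175.5)],step=.2); print(state()["wrist_torque"])
E
```

```text
[ 0.4427 -0.0917  0.0497] yaw 175.47 along 0.2137 across 0.086 toolz [ 0.042 -0.014 -0.999] F [ 0.2  0.9 -2.5] gap 0.614 t 48.0667
{"translation": [[0.01, -0.0, 0.2], [0.01, -0.0, 0.2], [0.01, -0.0, 0.2], [0, 0, 0], [0, 0, 0], [0, 0, 0], [0, 0, 0], [0, 0, 0]], "twist": [-0.0, -0.0, -0.0, 0, 0, 0, 0, 0]}
[ 0.0203036   0.05803752 -0.00404348]
```

Bottom is about 3 mm inside the pocket with no contact. Continuing down.

Request:
{"api": "jog_arm", "payload": {"translation": [[0.01,0,0.15],[0.01,0,0.15],[0,0,0.1],[0,0,0.05],[0,0,0],[0,0,0],[0,0,0],[0,0,0]], "twist": [0,0,0,0,0,0,0,0]}}

```text
t: 48.73
tcp_pos: [0.4425, -0.0917, 0.0444]
orientation: [0.021, 0.04, 0.999, -0.006]
force: [-0.3, -1.1, -1.2]
finger_gap: 0.615
```

```bash
python3 - <<'E'
from h import *
tr(); print(state()["wrist_torque"])
E
```

```text
[ 0.4425 -0.0917  0.0444] yaw 175.46 along 0.2137 across 0.0861 toolz [ 0.041 -0.013 -0.999] F [-0.3 -1.1 -1.2] gap 0.615 t 48.7333
[ 0.00048006  0.02003374 -0.0041213 ]
```

Request:
{"api": "jog_arm", "payload": {"translation": [[0,0,0.06],[0,0,0.05],[0,0,0.03],[0,0,0],[0,0,0],[0,0,0],[0,0,0],[0,0,0]], "twist": [0,0,0,0,0,0,0,0]}}

```text
t: 49.4
tcp_pos: [0.4428, -0.0918, 0.0432]
orientation: [0.021, 0.04, 0.999, -0.006]
force: [0.0, 0.3, -0.9]
finger_gap: 0.617
```

```bash
python3 - <<'E'
from h import *
tr(); print(state()["wrist_torque"])
E
```

```text
[ 0.4428 -0.0918  0.0432] yaw 175.47 along 0.2138 across 0.0859 toolz [ 0.041 -0.014 -0.999] F [ 0.   0.3 -0.9] gap 0.617 t 49.4
[0.01780896 0.07382614 0.00930324]
```

Request:
{"api": "jog_arm", "payload": {"translation": [[0,0,0.04],[0,0,0.02],[0,0,0],[0,0,0],[0,0,0],[0,0,0],[0,0,0],[0,0,0]], "twist": [0,0,0,0,0,0,0,0]}}

```text
t: 50.07
tcp_pos: [0.4429, -0.0918, 0.043]
orientation: [0.021, 0.04, 0.999, -0.006]
force: [-0.6, 0.4, 0.0]
finger_gap: 0.61
```

Request:
{"api": "jog_arm", "payload": {"translation": [[0,0,0],[0,0,0],[0,0,0],[0,0,0],[0,0,0],[0,0,0],[0,0,0],[0,0,0]], "twist": [0,0,0,0,0,0,0,0], "fingers": 0.9}}

```text
t: 50.73
tcp_pos: [0.4442, -0.0923, 0.0435]
orientation: [0.022, 0.04, 0.999, -0.006]
force: [-0.5, 0.0, 0.2]
finger_gap: 0.902
```

```bash
python3 - <<'E'
from h import *
tr(); look("w8")
D=np.load("w8.npz"); C=D["C"]
S=C[145:250,225:340].reshape(-1,3); A=np.c_[S[:,:2],np.ones(len(S))]; k=np.linalg.lstsq(A,S[:,2],rcond=None)[0]; g=abs(S[:,2]-A@k)<.002; k=np.linalg.lstsq(A[g],S[g,2],rcond=None)[0]
print("slope",np.round(k[:2],4),"z centre",k@[.4426,-.0915,1], "z ends",[k@[x,-.0915,1] for x in (.385,.50)])
E
```

```text
[ 0.4442 -0.0923  0.0435] yaw 175.47 along 0.2147 across 0.0846 toolz [ 0.044 -0.015 -0.999] F [-0.5  0.   0.2] gap 0.902 t 50.7333
tcp [ 0.4442 -0.0923  0.0435] yaw 175.47 toolz [ 0.044 -0.015 -0.999]
slope [-0.0258  0.0025] z centre 0.03933888893640798 z ends [np.float64(0.040823595504707516), np.float64(0.03785933759924838)]
```

View pics/w8.png

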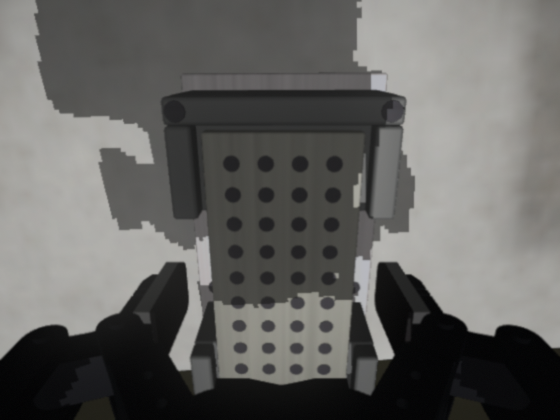

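The plate is in the pocket, seated behind the end wall at row 130, with the fingers clear on both sides. I'll rise and check the whole plate.

Request:
{"api": "jog_arm", "payload": {"translation": [[0,0,-0.3],[0,0,-0.7],[0,0,-1.1],[0,0,-1.5],[0,0,-2],[0,0,-2],[0,0,-2],[0,0,-2]], "twist": [0,0,0,0,0,0,0,0]}}

```text
t: 51.45
tcp_pos: [0.4342, -0.0889, 0.1616]
orientation: [0.016, 0.04, 0.999, -0.004]
force: [-0.5, -1.1, -0.4]
finger_gap: 0.899
```

Request:
{"api": "jog_arm", "payload": {"translation": [[0,-1,-2],[0,-2,-1],[0,-2,0],[0,-2,0],[0,-2,0],[0,-1,0],[0,-0.5,0],[0,0,0]], "twist": [0,0,0,0,0,0,0,0]}}

```text
t: 52.12
tcp_pos: [0.4284, -0.1981, 0.2072]
orientation: [0.026, 0.038, 0.999, -0.008]
force: [-0.6, -0.4, 1.1]
finger_gap: 0.899
```

```bash
python3 - <<'E'
from h import *
tr(); im,C,M=look("w9",["plate_center","carrier_floor"])
a=np.radians(175.5); e=np.array([np.cos(a),np.sin(a)]); f=np.array([-e[1],e[0]])
W=C[...,:2]-[.4426,-.0915]; X=W@e; Y=W@f; Z=C[...,2]
for x in(-.05,-.03,0,.03,.05): print(x,[round(float(np.median(Z[(abs(X-x)<.006)&(abs(Y-y)<.005)])),4) for y in(-.02,0,.02)])
print("end wall tops",[round(float(np.median(Z[(abs(X-x)<.002)&(abs(Y)<.02)])),4) for x in(-.067,.067)], "table",np.median(Z[(abs(X)<.05)&(abs(Y+.07)<.01)]))
g=im[...,0].astype(int)
cv2.imwrite("pics/f.png",im)
E
```

```text
[ 0.4284 -0.1981  0.2072] yaw 175.66 along 0.3134 across 0.1257 toolz [ 0.051 -0.019 -0.999] F [-0.6 -0.4  1.1] gap 0.899 t 52.1167
tcp [ 0.4284 -0.1981  0.2072] yaw 175.66 toolz [ 0.051 -0.019 -0.999]
plate_center 0.88 [382. 109.  80. 137.]
carrier_floor 0.89 [353.  81. 130. 184.]
-0.05 [0.0403, 0.0401, 0.0401]
-0.03 [0.0402, 0.0401, 0.0397]
0 [0.0404, 0.0404, 0.0396]
0.03 [0.0404, 0.0403, 0.0404]
0.05 [0.0402, 0.0404, 0.0404]
end wall tops [0.0431, 0.0433] table -0.0007166004899618883
```

```bash
python3 - <<'E'
from h import *
im,d=read_camera("top"); C=cloud("top",d,c2w("top"))
def rect(lo,hi,box):
    x,y,w,h=box; P=C[y:y+h,x:x+w].reshape(-1,3); P=P[(P[:,2]>lo)&(P[:,2]<hi)]; return cv2.minAreaRect(P[:,:2].astype(np.float32)) if len(P) else None
print("marker",rect(.008,.03,(170,234,70,24)),"vial",rect(.02,.06,(148,240,24,18)))
print(state()["force"]); print(hand_in())
E
```

```text
marker ((0.3134675920009613, 0.18360485136508942), (0.01571844518184662, 0.13480806350708008), 2.7558250427246094) vial ((0.3104180097579956, 0.29251718521118164), (0.01871616393327713, 0.0203741155564785), 88.68714904785156)
[0.35302703 1.19556927 0.20210597]
the job is handed in; nothing more can be done
None
```

The plate is in the carrier pocket, spots up and fully down, and the job was handed in at about 52 s of the 72 s allowed.

**What I did:**
1. Pushed the plate along the tray with the shut fingers until it stuck out about 46 mm.
2. Gripped it there by its long sides and set it on the rest. It lay level at (0.4236, -0.3167), within about 1 mm of the rest's measured centre, and I let go.
3. Took it again by the middle, lowered it into the carrier pocket and released it.

**Last checks:**
- **Seating:** the plate's top read 40.3 mm at almost all the points measured, with the lowest at 39.6 mm. Allowing for the camera's -0.7 mm reading on the table, that is about 41 mm: a 35 mm floor plus the 6 mm plate. The end walls stood about 3 mm higher.
- **Gripper:** clear of everything, with the wrist force near zero.
- **Bystanders:** the vial's centre reads the same as at the start. The marker's centre read about 10 mm different in x, but its first measurement was too wide (36 mm against 16 mm), so I take that as noise. The arm never went down near it.

**What went wrong or disagreed:**
- **Tool tilt:** the moves tilted the tool step by step, up to about 22° before the first grip. Test moves and correction took about 27 s, and the tilt was about 1–3° from then on.
- **Carrier position:** the top and wrist cameras disagreed by about 2–3 mm in y, so I lined the plate up from a close wrist view.
- **Earlier slope reading:** a fit on half the plate just after release showed a slope of 0.026. The full view afterwards showed the plate flat.
- **Final picture:** I could not view the last one because I had reached the 12-picture limit, so the final check rests on depth readings alone.

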